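# Take the corner angle of a clay find with a locking bevel and set its display cradle to it

### The arm

A 6-joint arm with a two-finger parallel gripper is mounted at the origin on the work surface. World frame = base frame: x ahead of the robot, y to its left, z up, the work surface at z = 0. Lengths are in m, angles in rad, forces in N, time in s.
With the tool pointing down it reaches from about 0.375 to 0.925 m from the base axis. Payload 5.7 kg.
Tool frame: the origin (TCP) lies midway between the tips of the shut fingers; the grasp point (between the pads) lies 19 mm behind it; z points along the fingers, x is the direction in which the jaws open and shut, and the axes are right-handed (so a half turn about z gives the same grasp; the last joint's range is limited). The gripper opens to 88 mm and grips with 3 to 60 N. Pads are 20 mm wide; open, the fingers measure 115 mm over their backs; the gripper's body (75 mm by 178 mm) begins 61 mm behind the grasp point.
Start: joints at [-1.38, 0.359, 1.51, -0, 1.272, -0.115], TCP at [0.181, -0.572, 0.191] pointing down, gripper open.
Joint ranges: [-2.97, 2.97], [-1.01, 2.36], [0.21, 2.38], [-0.96, 4.11], [0.2, 2.71], [-2.98, 2.98]. Speed limits (rad/s): [2.39, 2.39, 3.14, 3.14, 3.14, 3.14].

### API

Orientations are given as a unit quaternion [x, y, z, w].
In Python, from bench import move_ptp, servo_line, goto_joints, move_gripper, sleep, inverse_kinematics, capture, PlanningError, close_job, spot_in, silhouettes, current_clock, current_joint_pos, current_qvel, current_joint_torque, current_position, current_orientation, current_force, current_torque, current_finger_gap gives the robot as it stands. Calls block until the motion is done:
- move_ptp(position, orientation): joint-space move of the TCP to a pose.
- servo_line(position, orientation=None, rate=0.15, contact_N=None): straight line of the TCP; orientation=None keeps the orientation; rate is the mean speed in m/s. With contact_N (N) it stops when the force on the tool has changed by that much, and returns True; else False.
- goto_joints(angles): joint-space move.
- move_gripper(opening): finger opening in m; the grip force is fixed at half the most; returns when the fingers have stopped.
- sleep(seconds).
- inverse_kinematics(position, orientation): joint angles nearest the present ones, or None.
- capture(name): name is "side" or "top"; returns a dict with "image" (400x640x3 uint8, blue, green, red), "range_z" (400x640 float32, m along the optical axis (not along the pixel's ray), 0 where there is no reading), "intrinsics" (3x3 intrinsics, pixels), "R" (3x3) and "t" (3): a world point X has camera coordinates R X + t. Camera axes: x right, y down, z forward; pixel columns grow to the right and rows downward; lengths in m; the calibration is good to about 2 mm. A picture is of the moment at which its call begins.
A pose or a line that the arm cannot do raises PlanningError and nothing moves.
- close_job(): hands the job in, once; it reports no verdict.
Trained networks look in the newest picture that a camera, given by its name, has taken for a name from the list of things; names that differ only in an ending like _2 or _b are one class to them, and where a whole thing is asked for, a point or a joint stands for the part that bears it (a point fixed in the world has none). Each returns a list of dicts, best first, with "conf" (0 to 1); they miss things now and then, are a little off and sometimes report something else, mostly with a low value. They report only what shows in the picture. A call takes as long as a camera call.
- spot_in(camera, query): "xy" ([column, row] in pixels, amid what is visible of it).
- silhouettes(camera, query): "region" (400x640 bool, what is visible of it) and "xy" ([column, row] in pixels, amid what is visible of it).
Readings, each from a call of its own:
- current_clock(): time.
- current_joint_pos(): joint angles.
- current_qvel(): joint speeds.
- current_joint_torque(): joint torques, N m.
- current_position(): TCP position.
- current_orientation(): TCP orientation.
- current_force(): force on the tool from outside, world axes, zero at the start.
- current_torque(): the same for the moment, N m.
- current_finger_gap(): finger opening in m.
Only numpy, scipy, OpenCV 4.12 (cv2) and the standard library are available. Lean on these libraries where they do the work, as an engineer would, in place of code of your own. Each camera call takes 0.05 s, during which the arm holds its last target.

### The job

Slide the hinged bevel onto the broken clay corner until its stock lies flush along the near wall and its blade flush along the side wall, and lock it there with its cam lever. Then bring the locked bevel to the metal cradle, stock along the fence, and slide it home so that its blade pushes the stiff wing round to the same angle; draw the bevel back clear of the cradle and leave it standing flat on the table, still locked. The clay is brittle, so press only gently; move the wing only with the bevel, and leave everything else where it is.

Things in the scene. Friction and masses are not known exactly. Their poses are not given: they have to be found in the camera images.
- bevel: Steel stock of the bevel, flat on the table (0.6 kg in all). Origin at its underside, at the bevel's inner corner = the blade's vertical hinge axis. x along the stock, z up. Its inner (working) face is the plane y = 0, from x = 14 to 120 mm; the bar is 30 mm wide (to y = -30) and 18 mm high. A knuckle of radius 14 mm, 18 mm high, stands round the origin.
- bevel_grip (a point): Centre of the black grip block on the stock, at x = 92, y = -15 mm, 55 mm above the stock's underside; axes as bevel. The block is 28 mm long along the stock's x (grasp it across this length, then no finger is between stock and wall), 22 mm wide, and reaches from 18 to 72 mm height.
- blade (a joint): Opening between the inner faces of stock and blade, less 90 degrees (rad): 0 is square, positive is wider. Starts far too closed. Unlocked it turns stiffly at 0.13 N m: about 1.5 N at the blade's far end, about 7 N near the hinge, so the push rises clearly once the blade lies flush along a wall; pushed on beyond that, it opens too far.
- blade_mid (a point): On the blade's inner face, 56.5 mm from the hinge, 10 mm above the stock's underside; x points out along the blade. The steel blade reaches 13 to 100 mm from the hinge, is 7 mm thick (outward) and spans heights 5 to 15 mm.
- lock (a joint): Cam lever above the hinge: 0 raised (unlocked), 0.8 fully down along the stock (locked; it stays down). Pressing its knob down takes about 10 N, more against the end stop. Locked, the blade withstands about 0.5 N m, several times as much as unlocked.
- lock_knob (a point): Centre of the lever's smooth black ball (radius 7 mm). Raised: at x = 29 mm from the hinge along the stock, about 56 mm high; pressed down it swings over to x = 42 mm, about 26 mm high; always at y = -15 mm. Follow this arc: a sideways drag on the ball would shift the bevel and spoil the angle.
- find_corner (a point): Imaginary sharp corner of the clay find, 15 mm above the table, where its two outer faces would meet (the real edge is broken away for 20 mm along both walls, room for the bevel's knuckle). x runs along the near wall's outer face, y into the find. The bevel slides on along +x, from the -x side, with its stock at y < 0.
- find: Near wall of the clay find, fixed to the table: origin under find_corner at table height, same axes. Outer face y = 0, from x = 20 to 116 mm; 12 mm thick, 30 mm high. A steel weight, 46 mm high with its knob, stands inside the corner.
- find_side: Side wall of the clay find, fixed: origin at the imaginary corner at table height, x out along its outer face (20 to 116 mm), 12 mm thick towards the inside, 30 mm high. Its angle to the near wall, 80 to 112 degrees, is the angle to be taken.
- find_side_mid (a point): On the outer face of the side wall, 66 mm from the imaginary corner, 15 mm high; axes as find_side.
- cradle_corner (a point): Imaginary sharp corner of the metal cradle, 15 mm above the table: the wing turns about the vertical through it. x runs along the outer face of the fixed fence (x = 20 to 116 mm, 12 mm thick, 30 mm high), y inward; parallel to find_corner's axes. Within 20 mm of it all is free. The bevel slides on along +x, from the -x side, stock at y < 0.
- wing (a joint): Angle between the cradle's fence and its wing, less 90 degrees (rad): 0 is square, positive is wider. Starts wider than the find (about 0.55). Stiff: turns at about 0.16 N m (1.5 N at its end) and stays where it is left.
- wing_mid (a point): On the outer face of the cradle's wing (metal with a slippery white plastic facing), 63 mm from cradle_corner, 16.5 mm high; x points out along the wing. The wing reaches 20 to 110 mm from the corner, is 12 mm thick (inward); its upper edge is 30 mm high.
- brush: A bystander: brush lying at the left.
- sherd_a: A bystander: loose flat clay sherd, 9 mm thick, to the right of the cradle.
- sherd_b: A bystander: loose flat clay sherd, 10 mm thick, at the front right.
- jar: A bystander: glass jar, 60 mm wide, 85 mm high, at the right.
- pen: A bystander: black pen lying at the front left.

How it is judged:
By the outcome, as a careful person would: the job done as asked, in the order asked, and still so for the second after the job is handed in, with the robot touching nothing.
It also fails if it takes over 72 s, if anything falls off the work surface, if the arm or the gripper's body presses on something with over 40 N, if the wrist force passes 120 N, or if a joint passes its speed limit or range.

## Working session

There is one attempt and no reset: what is moved stays moved. The work goes in short steps, each a Python script; the robot and the scene stay as the last script left them, time stands still between calls to the robot, and variables do not carry over. Pictures are saved under pics/ and viewed, and the job is handed in when it is done.

```bash
ls; mkdir -p pics; cat > h.py <<'E'
import numpy as np, cv2
from bench import *
def save(c,name,crop=None,scale=1):
    im=c["image"]
    if crop: im=im[crop[1]:crop[3],crop[0]:crop[2]]
    if scale!=1: im=cv2.resize(im,None,fx=scale,fy=scale,interpolation=cv2.INTER_CUBIC)
    cv2.imwrite("pics/"+name,im)
def ray(c,uv):
    K,R,t=map(np.array,(c["intrinsics"],c["R"],c["t"]))
    d=R.T@np.linalg.solve(K,np.array([uv[0],uv[1],1.]))
    o=-R.T@t
    return o,d
def at_z(c,uv,z):
    o,d=ray(c,uv); return o+d*(z-o[2])/d[2]
def proj(c,X):
    K,R,t=map(np.array,(c["intrinsics"],c["R"],c["t"]))
    p=K@(R@np.asarray(X)+t); return p[:2]/p[2]
def cloud(c):
    K,R,t=map(np.array,(c["intrinsics"],c["R"],c["t"]))
    z=c["range_z"].astype(float); v,u=np.mgrid[:z.shape[0],:z.shape[1]]
    p=np.stack([(u-K[0,2])/K[0,0]*z,(v-K[1,2])/K[1,1]*z,z],-1)
    return (p-t)@R
def quat(yaw):
    # tool down; tool x at yaw
    from scipy.spatial.transform import Rotation as Ro
    c,s=np.cos(yaw),np.sin(yaw)
    M=np.array([[c,s,0],[s,-c,0],[0,0,-1.]])
    return Ro.from_matrix(M).as_quat()
E
python3 - <<'E'
from h import *
import pickle
for n in("side","top"):
    c=capture(n); save(c,n+"0.png"); pickle.dump(c,open(n+"0.pkl","wb"))
    o,d=ray(c,(320,200)); print(n,o,d,c["intrinsics"][0])
    for q in["bevel","bevel_grip","blade_mid","lock_knob","find_corner","find_side_mid","cradle_corner","wing_mid"]:
        print(q,[(np.round(s["xy"],1).tolist(),round(s["conf"],2)) for s in spot_in(n,q)[:2]])
print(current_clock(),current_position(),current_orientation())
E
```

```text
pics
side [0.03296179 0.71222945 0.71930177] [ 0.42862165 -0.6617495  -0.6157506 ] [422.13579945   0.         308.35619237]
bevel [([322.0, 252.3], 0.87)]
bevel_grip [([321.5, 253.8], 0.94)]
blade_mid []
lock_knob [([314.5, 254.7], 0.47), ([290.9, 190.1], 0.23)]
find_corner [([237.3, 244.0], 0.83), ([204.7, 253.2], 0.74)]
find_side_mid [([204.3, 251.1], 0.67), ([323.7, 250.5], 0.19)]
cradle_corner [([311.6, 181.5], 0.87), ([369.6, 159.3], 0.53)]
wing_mid [([291.2, 188.1], 0.75)]
top [ 0.42954331 -0.00202634  1.05762411] [ 0.07982844  0.02959764 -0.99637053] [411.55003144   0.         320.56932117]
bevel [([283.7, 242.4], 0.89), ([407.5, 264.7], 0.58)]
bevel_grip [([281.2, 242.0], 0.61)]
blade_mid [([406.2, 265.0], 0.75), ([175.2, 240.5], 0.68)]
lock_knob [([265.0, 234.1], 0.42)]
find_corner [([254.0, 164.5], 0.81)]
find_side_mid [([227.2, 151.0], 0.67)]
cradle_corner [([381.4, 163.9], 0.85)]
wing_mid [([349.7, 161.4], 0.64)]
0.9 [ 0.180615   -0.57215602  0.19106129] [ 8.06552511e-01 -5.91162453e-01 -1.27322241e-05 -4.38971237e-06]
```

View pics/side0.png

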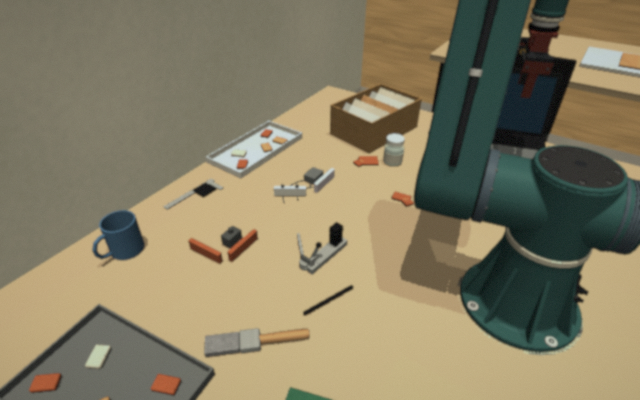

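View pics/top0.png

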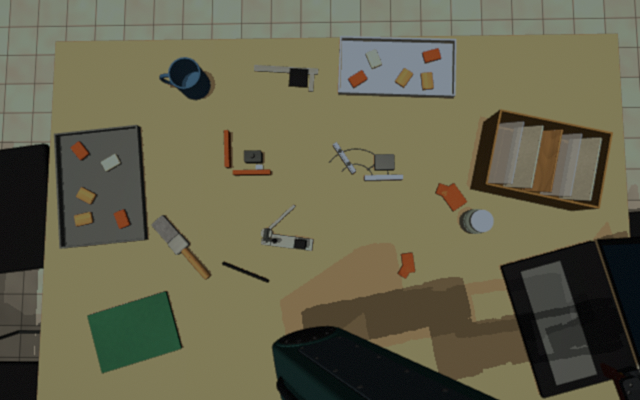

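```bash
python3 - <<'E'
from h import *
import pickle
c=pickle.load(open("top0.pkl","rb"));save(c,"top0c.png",(200,110,440,290),3.3)
c=pickle.load(open("side0.pkl","rb"));save(c,"side0c.png",(180,130,400,290),3.6)
E
```

```text
(no output)
```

View pics/top0c.png

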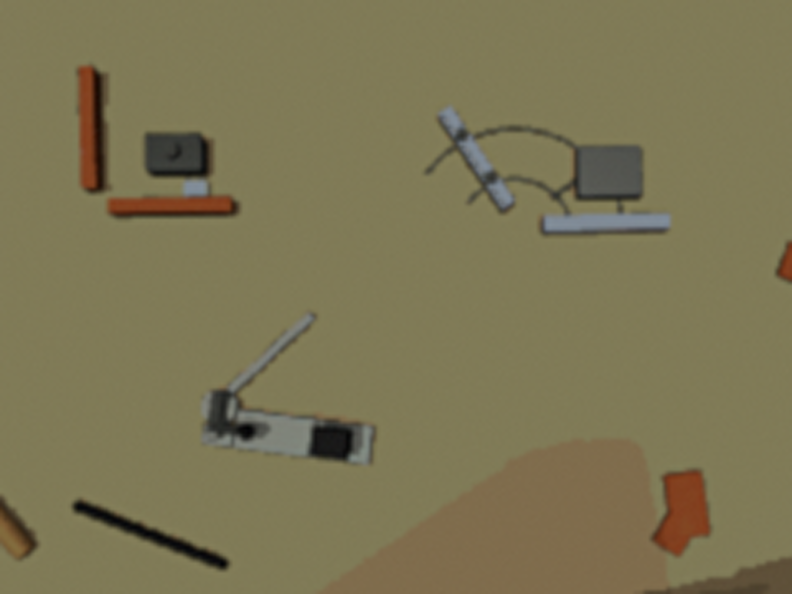

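View pics/side0c.png

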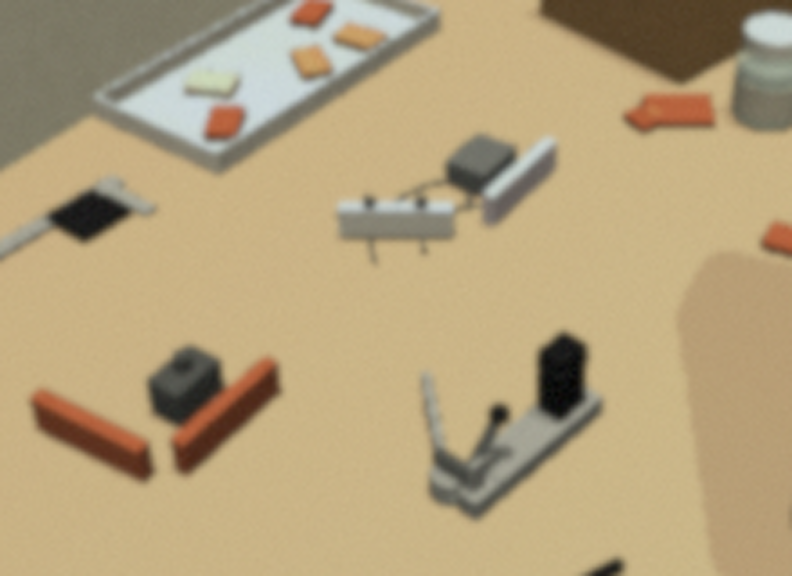

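```bash
cat > fit.py <<'E'
from h import *
import pickle
from scipy.optimize import minimize
def boxhull(c,o,ax,x0,x1,y0,y1,z0,z1):
    ax=np.asarray(ax);ay=np.array([-ax[1],ax[0]])
    P=[]
    for x in(x0,x1):
        for y in(y0,y1):
            for z in(z0,z1):
                p=o+ax*x+ay*y; P.append(proj(c,[p[0],p[1],z]))
    return cv2.convexHull(np.array(P,np.float32))[:,0]
def render(c,polys,roi,S=8):
    u0,v0,u1,v1=roi
    m=np.zeros(((v1-v0)*S,(u1-u0)*S),np.uint8)
    for p in polys:
        q=((p-[u0-0.5,v0-0.5])*S-0.5)
        cv2.fillPoly(m,[np.round(q*16).astype(np.int32)],255,shift=4)
    m=cv2.resize(m,(u1-u0,v1-v0),interpolation=cv2.INTER_AREA).astype(float)/255
    return cv2.GaussianBlur(m,(0,0),0.7)
def red(c):
    im=c["image"].astype(float); b,g,r=im[...,0],im[...,1],im[...,2]
    return (r-g)/(r+g+b+1)
def soft(f,roi,lo,hi):
    u0,v0,u1,v1=roi
    return np.clip((f[v0:v1,u0:u1]-lo)/(hi-lo),0,1)
def rot(a): return np.array([np.cos(a),np.sin(a)])
E
python3 - <<'E'
from fit import *
T=pickle.load(open("top0.pkl","rb"));S=pickle.load(open("side0.pkl","rb"))
rt=(215,120,282,185); rs=(183,220,265,268)
for c,r in((T,rt),(S,rs)):
    f=red(c)[r[1]:r[3],r[0]:r[2]]; print(np.percentile(f,[5,50,85,93,98]))
p0=at_z(T,(227,172.5),0.0); print("corner guess",p0)
for u in((175,0),): pass
obs={}
for k,c,r in(("t",T,rt),("s",S,rs)):
    f=red(c);sub=f[r[1]:r[3],r[0]:r[2]];obs[k]=soft(f,r,np.median(sub)+0.03,np.percentile(sub,96))
def polys(c,p,dx):
    o=p[:2]+dx; a=p[2]; ax=rot(a); sx=rot(a+p[3])
    # side wall: x out along; thickness towards inside = -y side of sx direction
    return [boxhull(c,o,ax,.02,.116,0,.012,0,.03),boxhull(c,o,sx,.02,.116,-.012,0,0,.03)]
def cost(p,which):
    e=0
    if "t" in which: e+=np.mean((render(T,polys(T,p,0),rt)-obs["t"])**2)
    if "s" in which: e+=np.mean((render(S,polys(S,p,0),rs)-obs["s"])**2)
    return e*100
for w in("t","s","ts"):
    best=None
    for a in(-np.pi/2,):
        for th in(1.5,1.65):
            x0=np.array([p0[0],p0[1],a,th])
            sim=[x0]+[x0+d for d in np.diag([.006,.006,.06,.08])]
            r=minimize(cost,x0,args=(w,),method="Nelder-Mead",options=dict(initial_simplex=np.array(sim),maxiter=400,xatol=1e-5,fatol=1e-6))
            if best is None or r.fun<best.fun:best=r
    print(w,best.fun,best.x,np.degrees(best.x[2:]))
E
```

```text
[0.         0.01488095 0.0313696  0.27272727 0.30431718]
[0.00881108 0.04492188 0.19133479 0.24352332 0.25435047]
corner guess [0.58702194 0.27216017 0.        ]
t 1.2576192045018495 [ 0.57948823  0.27146185 -1.57267471  1.62789372] [-90.10762329  93.27143987]
s 2.6484906929772527 [ 0.57520222  0.27168419 -1.53861285  1.55234551] [-88.1560227  88.9428459]
ts 4.388376015763323 [ 0.57756166  0.27230823 -1.55626961  1.58367143] [-89.1676804   90.73768903]
```

```bash
python3 - <<'E'
from fit import *
T=pickle.load(open("top0.pkl","rb"));S=pickle.load(open("side0.pkl","rb"))
def ov(c,p,roi,S=10):
    u0,v0,u1,v1=roi
    im=cv2.resize(c["image"][v0:v1,u0:u1],None,fx=S,fy=S,interpolation=cv2.INTER_NEAREST)
    o=np.array(p[:2])
    for h in(boxhull(c,o,rot(p[2]),.02,.116,0,.012,0,.03),boxhull(c,o,rot(p[2]+p[3]),.02,.116,-.012,0,0,.03)):
        cv2.polylines(im,[np.round((h-[u0-.5,v0-.5])*S).astype(np.int32)],True,(255,255,0),1)
    return im
a=ov(T,[0.57948823,0.27146185,-1.57267471,1.62789372],(215,120,282,185),7)
b=ov(S,[0.57520222,0.27168419,-1.53861285,1.55234551],(183,220,265,268),9)
cv2.imwrite("pics/ova.png",a);cv2.imwrite("pics/ovb.png",b)
E
```

```text
(no output)
```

View pics/ova.png

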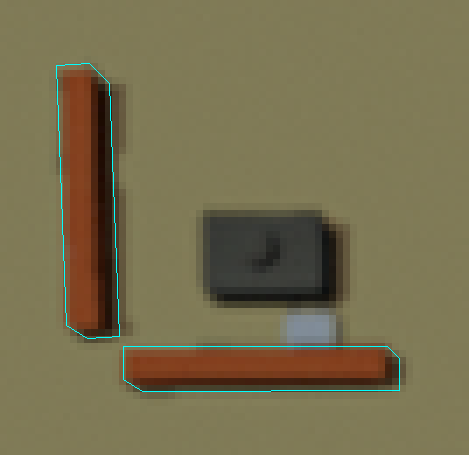

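View pics/ovb.png

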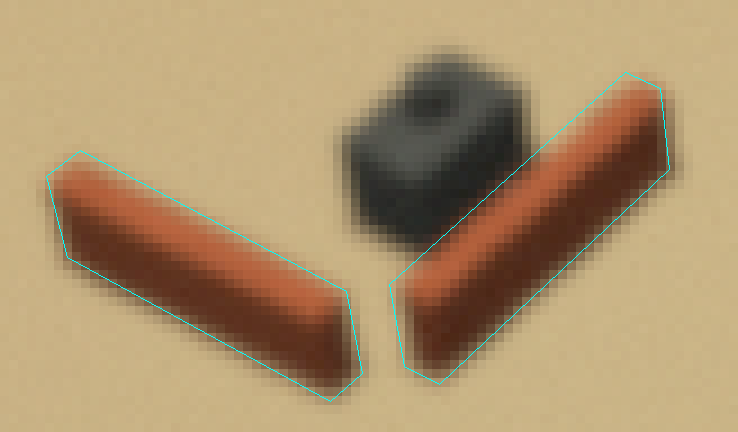

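```bash
cat > walls.py <<'E'
from fit import *
def midline(c,p,q,z,wfun,half=0.010,n=60,lo=.1,hi=.9):
    """p,q world xy approx ends of the strip's centre line at height z. Samples across and returns centroid points"""
    p=np.array(p,float);q=np.array(q,float)
    W=wfun(c["image"].astype(np.float32)).astype(np.float32)
    for it in range(3):
        d=(q-p);L=np.hypot(*d);d/=L;nn=np.array([-d[1],d[0]])
        ss=np.linspace(lo*L,hi*L,n); tt=np.linspace(-half,half,61)
        cen=[]
        for s in ss:
            uv=np.array([proj(c,[*(p+d*s+nn*t),z]) for t in tt],np.float32)
            w=cv2.remap(W,uv[:,:1],uv[:,1:],cv2.INTER_LINEAR)[:,0]
            cen.append((w*tt).sum()/max(w.sum(),1e-6))
        cen=np.array(cen); k=np.polyfit(ss,cen,1); res=cen-np.polyval(k,ss)
        good=abs(res)<2.5*res.std()+1e-6;k=np.polyfit(ss[good],cen[good],1)
        p,q=p+nn*k[1],p+d*L+nn*np.polyval(k,L)
    d=q-p
    return p,q,np.arctan2(d[1],d[0]),res.std()
def worange(im):
    f=im[...,2]-im[...,1]; m=np.percentile(f[120:280,180:280],99.0); return np.clip((f-0.5*m)/(0.5*m),0,1)
def inter(p,a,q,b):
    A=np.array([rot(a),-rot(b)]).T; s=np.linalg.solve(A,np.array(q)-np.array(p)); return p+rot(a)*s[0]
E
python3 - <<'E'
from walls import *
for n in("top","side"):
    c=pickle.load(open(n+"0.pkl","rb"))
    o=np.array([.5775,.272]); a=-np.pi/2
    A=midline(c,o+[.006,-.02],o+[.006,-.116],.03,worange)
    B=midline(c,o+[.02,-.006],o+[.116,-.004],.03,worange)
    a,b=A[2],B[2]
    near=A[0]-0.006*np.array([-np.sin(a),np.cos(a)]); side=B[0]+0.006*np.array([-np.sin(b),np.cos(b)])
    print(n,"yaw",np.degrees(a),"side",np.degrees(b),"open",np.degrees(b-a)%360,A[3],B[3],"corner",inter(near,a,side,b))
E
```

```text
top yaw -89.49220287464485 side 2.321503303876251 open 91.8137061785211 0.00012441149243257998 0.00013459612648985425 corner [0.57792084 0.27137825]
side yaw -89.80767638483388 side 1.9897555953199912 open 91.79743198015387 0.0001947397571498093 0.000169246299386732 corner [0.57314522 0.2736545 ]
```

```bash
cat > cradle.py <<'E'
from walls import *
def wwhite(im):
    f=im.min(-1); return np.clip((f-120)/60,0,1)
def run(T,S):
  out={}
  for n,c in(("top",T),("side",S)):
    # cradle fence: guess from top pixels
    im=c["image"].astype(float); sub=im.min(-1)
    mx=np.percentile(sub[140:215,270:410],99.7)
    w=lambda im:np.clip((im[...,0]-.6*mx)/(.4*mx),0,1)
    o=np.array([.5705,-.020])if False else out0
    A=midline(c,o+[.006,-.022],o+[.006,-.114],.03,w)
    out[n]=(A[0],A[2],A[3])
    b0=B0
    B=midline(c,o+rot(b0)*.025+.006*rot(b0-np.pi/2),o+rot(b0)*.105+.006*rot(b0-np.pi/2),.03,w)
    a,b=A[2],B[2]
    near=A[0]-0.006*np.array([-np.sin(a),np.cos(a)]); side=B[0]+0.006*np.array([-np.sin(b),np.cos(b)])
    print(n,mx,"yaw",np.degrees(a),"wing",np.degrees(b),"open",np.degrees(b-a)%360,A[3],B[3],"corner",inter(near,a,side,b))
T=pickle.load(open("top0.pkl","rb"));S=pickle.load(open("side0.pkl","rb"))
E
python3 - <<'E'
import cradle
from cradle import *
print("fence px L,R",at_z(T,(364.5,178),.03),at_z(T,(403,177.5),.03)); print("wing",at_z(T,(335,145),.03),at_z(T,(354,172),.03))
for q in [(342,203)]:pass
# block
for n,c,z in(("top",T,.072),("side",S,.072)):
    sp={"top":(297,242),"side":(336,234)}[n]
    im=c["image"].max(-1); u,v=sp; r=im[v-14:v+15,u-14:u+15]; print(n); print(r[::2,::2])
E
```

```text
fence px L,R [ 0.56690707 -0.08323502  0.03      ] [ 0.56772613 -0.17933838  0.03      ]
wing [ 0.65136447 -0.00956478  0.03      ] [ 0.58222194 -0.05705083  0.03      ]
top
[[127 128 127 128 128 128 129 127 128 128 128 128 128 128 128]
 [127 127 128 129 127 128 128 128 128 128 127 128 128 128 128]
 [128 128 128 128 128 128 128 128 128 127 129 128 129 128 129]
 [115 120 127 129 128 129 129 128 128 129 128 128 128 129 129]
 [126 126 118 101  90  92  96 120 117 118 127 129 129 129 129]
 [131 131 132 133 134 134  87  90  58  58  73  81  80  95 121]
 [132 133 132 131 132 126  28  18  17  15  22  27  77  97 134]
 [133 132 132 132 132 128  23  24  26  25  27   7  78  96 129]
 [131 131 133 133 135 109  21  25  25  26  26  10  79  96 129]
 [127 129 133 135 137  88  20  22  24  24  24  17  81 126 126]
 [124 125 124 111 113  95  73  54  45  36  28  69 135 136 116]
 [128 128 128 128 129 130 130 127 125 126 120 109 104 116 113]
 [128 128 128 129 128 128 127 129 128 128 128 129 129 128 129]
 [127 127 128 128 128 127 127 128 127 129 127 129 129 128 127]
 [129 127 128 128 128 127 128 129 128 128 12
[... 270 characters left out ...]
4 202]
 [202 203 203 177  72  27  28  27  28  22  86 183 204 203 203]
 [203 203 203 170  51  16  21  23  20  22  98 188 204 203 202]
 [203 201 202 173  59  19  16  13  14  23 120 196 203 204 201]
 [204 201 202 171  53  15  22  23  22  22 124 198 202 202 202]
 [203 204 201 170  52  17   7  13   8  23 121 194 202 202 201]
 [204 202 203 171  48  19  13  10  15  22 106 177 195 201 202]
 [201 202 201 168  48  17  14   9   9  25  97 157 164 195 203]
 [196 202 193 149  53  20  14  18  29  79 134 135 121 189 203]
 [182 196 171 144 102  56  25  28  87 140 128  91 125 190 201]
 [174 177 164 157 147 129  91  99 133 121  88 120 179 199 202]
 [168 164 165 168 164 161 155 145 109  85 126 182 200 203 201]]
```

```bash
cat > block.py <<'E'
from fit import *
def dark(c,roi,th):
    f=c["image"].max(-1).astype(float); u0,v0,u1,v1=roi
    return np.clip((th[1]-f[v0:v1,u0:u1])/(th[1]-th[0]),0,1)
def fitblock(c,roi,th,g,a0,zb=0.018):
    obs=dark(c,roi,th)
    def cost(p):
        return np.mean((render(c,[boxhull(c,p[:2],rot(p[2]),-.014,.014,-.011,.011,zb,zb+.054)],roi)-obs)**2)*100
    x0=np.array([*g,a0]);sim=np.array([x0]+[x0+d for d in np.diag([.008,.008,.15])])
    return minimize(cost,x0,method="Nelder-Mead",options=dict(initial_simplex=sim,maxiter=300,xatol=1e-5,fatol=1e-6))
E
python3 - <<'E'
import cradle
from cradle import *
from block import *
cradle.out0=np.array([.561,-.063]); cradle.B0=np.arctan2(.6514-.5822,-.0096+.05705); print("B0",np.degrees(cradle.B0)); run(T,S)
g=at_z(T,(299.5,243),.072)[:2];print(g)
for c,roi,th in((T,(290,230,312,256),(30,75)),(S,(324,214,348,254),(30,110))):
    r=fitblock(c,roi,th,g,-1.65); print(r.x,np.degrees(r.x[2]),r.fun)
# stock axis from top-face light: edges
w=lambda im:np.clip((im.min(-1)-95)/30,0,1)
E
```

```text
B0 55.56181522640627
top 128.0 yaw -89.00673472065384 wing 50.64677859781881 open 139.65351331847265 0.0002949302923045659 0.002048185691826578 corner [ 0.56317705 -0.04937159]
side 199.0 yaw -87.92896057263798 wing 65.69444621263274 open 153.6234067852707 0.00034005401289912237 0.0041332263530601595 corner [ 0.5589151 -0.1212478]
[0.40567892 0.07628314]
[ 0.40423871  0.07639154 -1.69731204] -97.24881614276408 1.0599388956605538
[ 0.39988341  0.07756866 -1.26514834] -72.48766034704343 3.48686779825695
```

```bash
python3 - <<'E'
from h import *
import cradle; from cradle import run,T,S
cradle.out0=np.array([.561,-.063]); cradle.B0=np.radians(33.); run(T,S)
q=quat(np.radians(-97))
for p in((.402,.077,.13),(.402,.077,.038),(.56,.28,.1),(.56,.18,.04),(.545,.03,.04),(.545,-.155,.04)):
    print(p,inverse_kinematics(p,quat(np.radians(-89.65))))
move_gripper(.052)
move_ptp([.402,.077,.13],q)
print(current_clock(),current_force(),current_position())
c=capture("side");save(c,"s1.png",(200,100,460,300),3)
E
```

```text
top 128.0 yaw -89.00673472065384 wing 33.30380357089647 open 122.31053829155032 0.0002949302923045659 0.0021933121042100492 corner [ 0.56342936 -0.0639246 ]
side 199.0 yaw -87.92896057263798 wing 32.67118335954106 open 120.60014393217904 0.00034005401289912237 0.0018997225051078006 corner [ 0.55668474 -0.05957134]
(0.402, 0.077, 0.13) [ 2.01118726e-02  1.59851113e-01  1.97576865e+00 -4.44089210e-16
  1.00597289e+00  1.58479955e+00]
(0.402, 0.077, 0.038) [ 2.01118726e-02  3.21382523e-01  2.07788782e+00 -4.44089210e-16
  7.42322309e-01  1.58479955e+00]
(0.56, 0.28, 0.1) [ 3.53377787e-01  4.84588682e-01  1.54994842e+00 -4.44089210e-16
  1.10705556e+00  1.91806546e+00]
(0.56, 0.18, 0.04) [ 1.93595249e-01  5.12820208e-01  1.68773995e+00 -4.44089210e-16
  9.41032498e-01  1.75828292e+00]
(0.545, 0.03, 0.04) [-7.15782041e-02  4.65724789e-01  1.78388454e+00 -4.44089210e-16
  8.91983328e-01  1.49310947e+00]
(0.545, -0.155, 0.04) [-3.98989030e-01  4.88707391e-01  1.73712337e+00 -4.44089210e-16
  9.15761890e-01  1.16569864e+00]
4.0667 [0.31745875 0.76868087 0.31993337] [0.40255365 0.07656313 0.13013514]
```

View pics/s1.png

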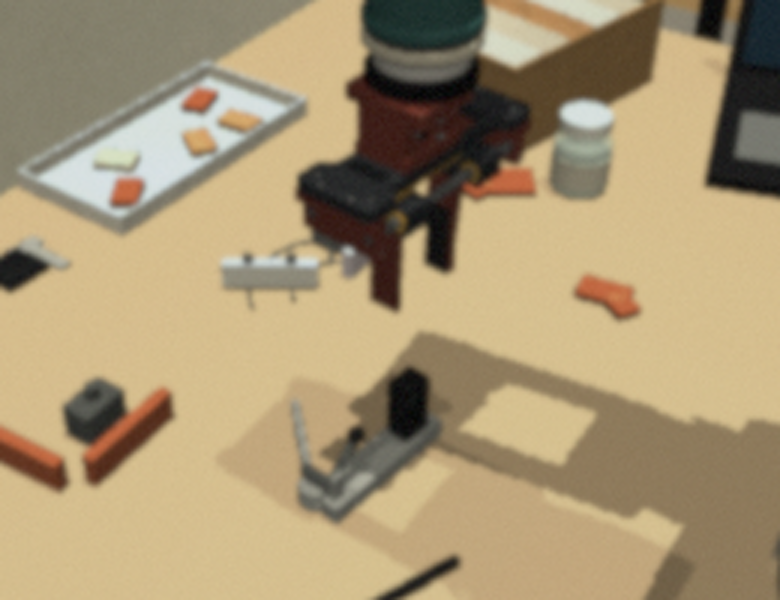

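```bash
python3 - <<'E'
from h import *
print(servo_line([.402,.077,.038],rate=.08,contact_N=6),current_position())
c=capture("side");save(c,"s2.png",(240,140,400,270),5)
move_gripper(0.0); print(current_finger_gap(),current_force(),current_clock(),current_position())
c=capture("side");save(c,"s3.png",(240,140,400,270),5)
E
```

```text
False [0.40240482 0.07701316 0.0383343 ]
0.02691239709619082 [ 0.71969355 -0.20261715  2.46506036] 5.9917 [0.40205352 0.07689439 0.03810324]
```

View pics/s3.png

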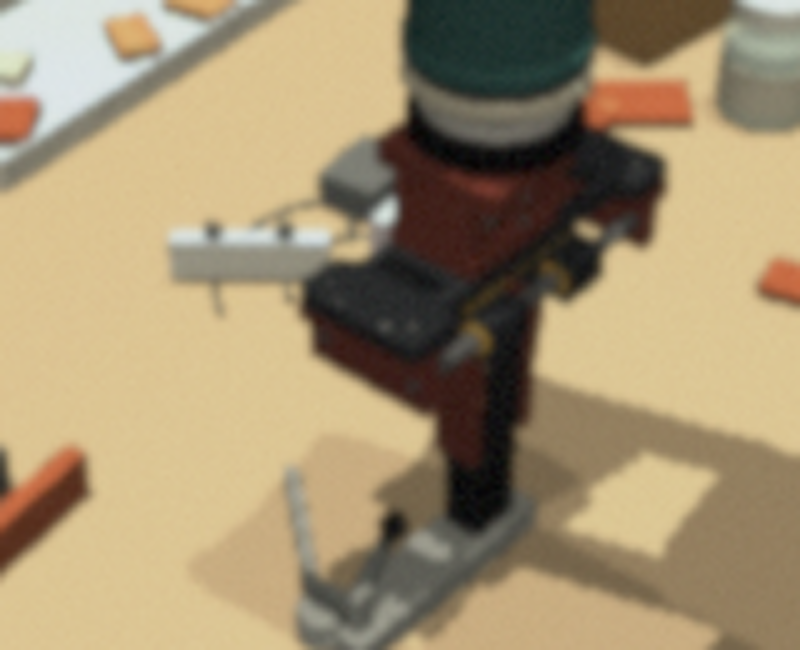

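```bash
python3 - <<'E'
from h import *
q=quat(np.radians(-89.65))
x0=.5755-.015-.010
servo_line([.402,.077,.085],rate=.12)
move_ptp([x0,.27,.085],q)
servo_line([x0,.27,.0395],rate=.08,contact_N=6)
print(current_clock(),current_position(),current_force(),current_torque())
import pickle
for n in("side","top"):
    c=capture(n);pickle.dump(c,open(n+"1.pkl","wb"));save(c,n+"4.png",{"side":(140,180,300,290),"top":(190,100,310,200)}[n],5)
E
```

```text
8.125 [0.54850727 0.26853938 0.03815112] [-0.37400238  0.72789803  4.98821459] [0.01711729 0.06988602 0.01729497]
```

View pics/side4.png

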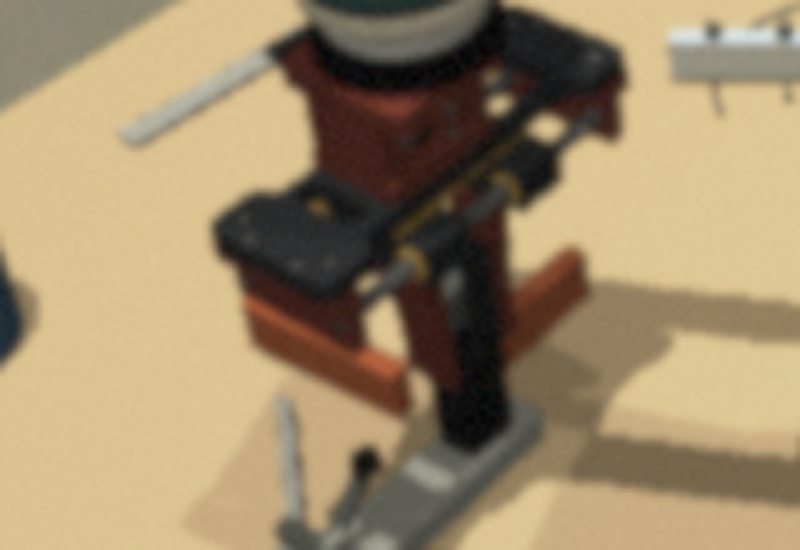

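View pics/top4.png

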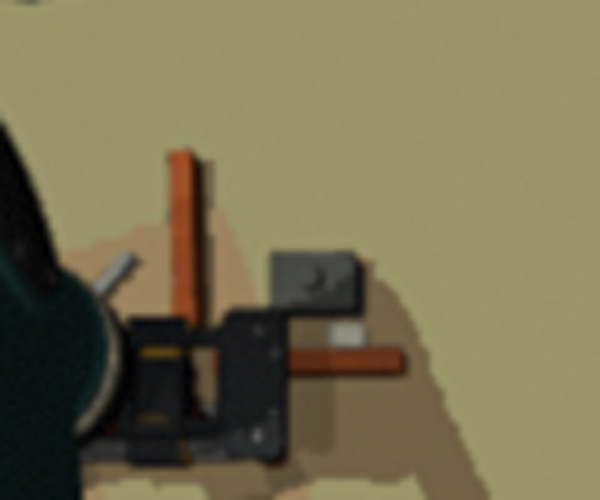

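```bash
python3 - <<'E'
from h import *
from scipy.spatial.transform import Rotation as Ro
def st(m):
    M=Ro.from_quat(current_orientation()).as_matrix()
    print(m,round(current_clock(),2),np.round(current_position(),5),np.round(current_force(),2),np.round(current_torque(),3),"yaw",np.degrees(np.arctan2(M[1,0],M[0,0])).round(2),"zaxis",M[:,2].round(4))
st("now")
sleep(.2); st("rest")
p=np.array(current_position())
servo_line([.5505,.27,.0405],rate=.05); st("up"); sleep(.2); st("up rest")
E
```

```text
now 8.22 [0.54852 0.26857 0.03816] [-0.82 -0.22  4.52] [0.095 0.085 0.05 ] yaw -89.67 zaxis [-0.0038 -0.0018 -1.    ]
rest 8.43 [0.54849 0.26855 0.03814] [-0.42  0.61  5.59] [0.119 0.077 0.04 ] yaw -89.67 zaxis [-0.0039 -0.0019 -1.    ]
up 8.68 [0.5505  0.26986 0.0401 ] [ 0.14  0.53 -5.42] [-0.153  0.012 -0.004] yaw -89.66 zaxis [-0.0074 -0.0036 -1.    ]
up rest 8.88 [0.55002 0.26975 0.03994] [ 0.85 -0.59 -5.59] [-0.159 -0.006 -0.007] yaw -89.66 zaxis [-0.008  -0.0037 -1.    ]
```

```bash
cat >> h.py <<'E'
from scipy.spatial.transform import Rotation as Ro
def st(m):
    F=[];Tq=[]
    for _ in range(4): F.append(current_force());Tq.append(current_torque());sleep(.02)
    M=Ro.from_quat(current_orientation()).as_matrix()
    print(m,round(current_clock(),2),np.round(current_position(),5),np.round(np.mean(F,0),2),np.round(np.mean(Tq,0),3),"yaw",np.degrees(np.arctan2(M[1,0],M[0,0])).round(2))
E
python3 - <<'E'
from h import *
print(servo_line([.5505,.205,.0403],rate=.05,contact_N=4)); st("slid")
print(servo_line([.5685,.205,.0403],rate=.015,contact_N=2.5)); st("touch")
import pickle
for n in("side","top"):
    c=capture(n);pickle.dump(c,open(n+"2.pkl","wb"));save(c,n+"5.png",{"side":(140,180,300,290),"top":(190,100,310,200)}[n],5)
E
```

```text
True
slid 9.66 [0.54794 0.24034 0.03889] [-0.68 -1.15 -2.61] [-0.209  0.164  0.159] yaw -89.65
True
touch 10.0 [0.54676 0.24027 0.03816] [-1.27  0.94  3.76] [0.291 0.108 0.065] yaw -89.6
```

View pics/side5.png

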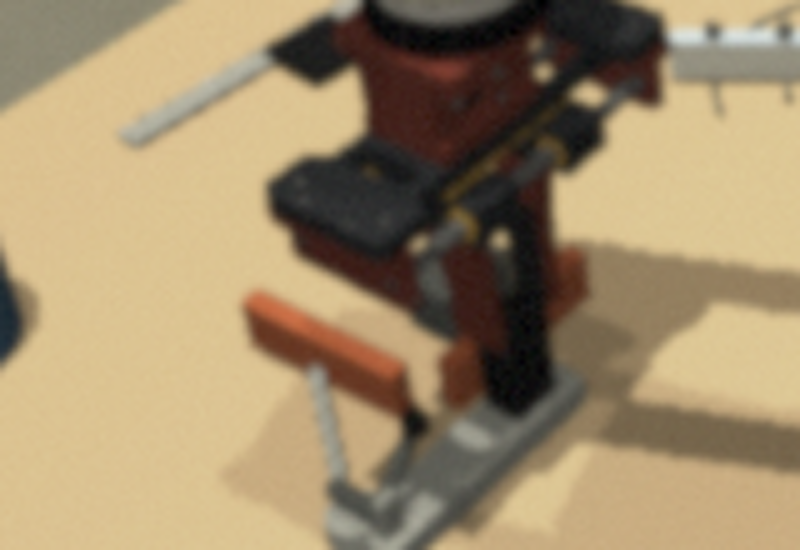

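View pics/top5.png

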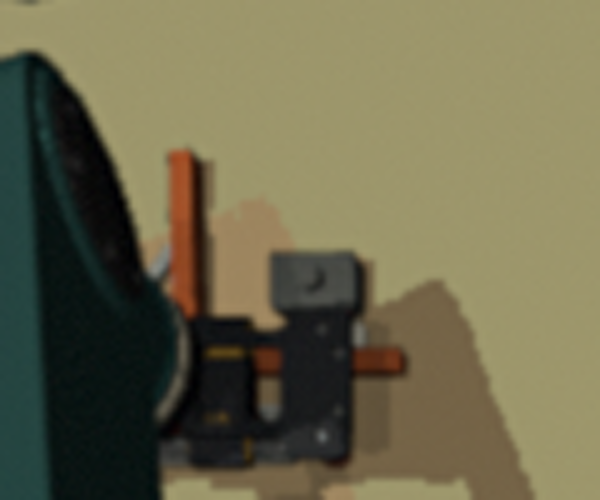

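```bash
python3 - <<'E'
from h import *
q=quat(np.radians(-89.65))
servo_line([.5500,.242,.042],q,rate=.03); st("a"); sleep(.2); st("a2")
servo_line([.5500,.222,.042],q,rate=.04); st("b");sleep(.2); st("b2")
E
```

```text
a 10.54 [0.54922 0.24156 0.04131] [-0.47 -0.12 -6.25] [-0.2    0.025  0.019] yaw -89.65
a2 10.81 [0.54988 0.24186 0.0418 ] [ 0.02  0.14 -5.93] [-0.25   0.057 -0.011] yaw -89.66
b 11.53 [0.55032 0.22183 0.04204] [-1.09  0.82 -6.7 ] [-0.017  0.256  0.159] yaw -89.66
b2 11.79 [0.55025 0.22206 0.04204] [-0.42  1.44 -7.03] [-0.053  0.181  0.104] yaw -89.65
```

```bash
cat >> h.py <<'E'
def rd(n=4,dt=.02):
    F=[];Tq=[]
    for _ in range(n): F.append(current_force());Tq.append(current_torque());sleep(dt)
    return np.mean(F,0),np.mean(Tq,0)
E
python3 - <<'E'
from h import *
q=quat(np.radians(-89.65))
servo_line([.5500,.199,.042],q,rate=.05);st("slid")
f0,t0=rd(6)
x=.55
for i in range(14):
    x+=.001
    servo_line([x,.199,.042],q,rate=.02); f,t=rd(3)
    print(round(current_clock(),2),round(x,4),np.round(current_position(),4),np.round(f-f0,2),np.round(t-t0,3))
    if (f-f0)[0]<-2: break
E
```

```text
slid 12.47 [0.55051 0.19876 0.04215] [ 0.25  0.46 -6.84] [-0.186  0.117  0.072] yaw -89.68
12.87 0.551 [0.5512 0.1991 0.042 ] [0.35 0.16 0.62] [ 0.003 -0.029  0.002]
13.17 0.552 [0.5521 0.199  0.042 ] [ 0.45  0.31 -0.21] [-0.    -0.045  0.001]
13.47 0.553 [0.5531 0.1991 0.042 ] [-0.22  0.21  0.05] [ 0.012 -0.001  0.007]
13.77 0.554 [0.5541 0.199  0.042 ] [0.44 0.27 0.05] [ 0.04  -0.044  0.008]
14.07 0.555 [0.5551 0.199  0.042 ] [ 0.83  0.35 -0.37] [ 0.045 -0.063  0.008]
14.37 0.556 [0.5561 0.199  0.042 ] [ 0.12  0.13 -0.1 ] [0.053 0.    0.03 ]
14.67 0.557 [0.5571 0.199  0.042 ] [ 0.58  0.42 -0.55] [ 0.054 -0.04   0.016]
14.97 0.558 [0.5581 0.199  0.042 ] [ 0.3   0.41 -0.4 ] [0.048 0.002 0.045]
15.27 0.559 [0.5591 0.199  0.042 ] [0.51 0.56 0.46] [ 0.054 -0.03   0.044]
15.57 0.56 [0.5601 0.199  0.042 ] [0.42 0.61 0.1 ] [ 0.082 -0.02   0.054]
15.87 0.561 [0.5611 0.199  0.042 ] [ 0.17  0.38 -0.11] [0.053 0.004 0.055]
16.17 0.562 [0.5621 0.199  0.042 ] [ 0.22  0.77 -0.16] [ 0.088 -0.032  0.042]
16.47 0.563 [0.5631 0.199  0.042 ] [0.34 0.73 0.43] [ 0.066 -0.031  0.035]
16.77 0.564 [0.5637 0.199  0.0419] [-0.27  0.51  0.16] [0.067 0.238 0.068]
```

```bash
python3 - <<'E'
from h import *
q=quat(np.radians(-89.65))
x=.564
sleep(.1)
f,t=rd(6);print(np.round(current_position(),4),f.round(2),t.round(3))
for i in range(4):
    x+=.0005
    servo_line([x,.199,.042],q,rate=.02); f,t=rd(6)
    print(round(current_clock(),2),round(x,4),np.round(current_position(),4),np.round(f,2),np.round(t,3))
    if f[0]<-2.2: break
import pickle
for n in("side","top"):
    c=capture(n);pickle.dump(c,open(n+"3.pkl","wb"));save(c,n+"6.png",{"side":(180,190,290,290),"top":(190,100,310,200)}[n],6 if n=="side" else 5)
E
```

```text
[0.5637 0.1989 0.0419] [-1.28 -0.04 -5.55] [-0.196  0.331  0.059]
17.32 0.5645 [0.5642 0.1989 0.0419] [-1.82  0.03 -4.53] [-0.21   0.495  0.103]
17.67 0.565 [0.5647 0.1989 0.0419] [-2.38 -0.44 -4.28] [-0.237  0.667  0.121]
```

View pics/side6.png

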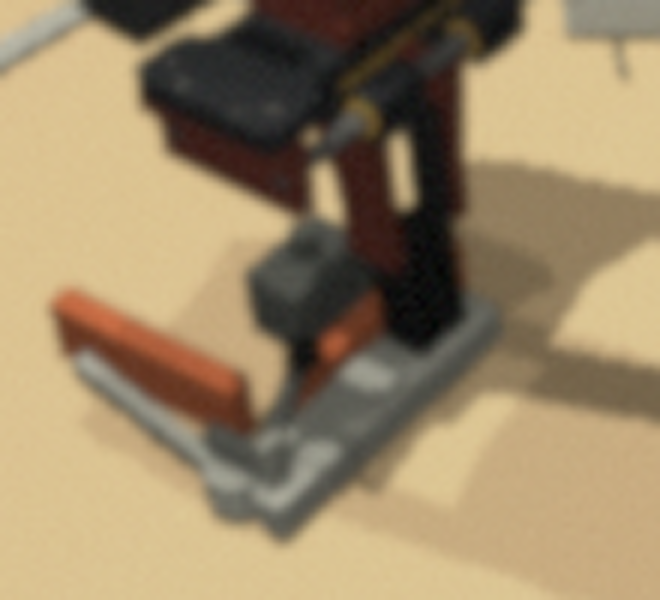

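```bash
python3 - <<'E'
from h import *
q=quat(np.radians(-89.65))
servo_line([.5635,.199,.042],q,rate=.02); st("off")
for z in(.040,.039,.0384,.038):
    servo_line([.5635,.199,z],q,rate=.03); st(z)
for x in (.564,.5645,.565,.5655):
    servo_line([x,.199,.038],q,rate=.02); st(x)
E
```

```text
off 18.08 [0.56379 0.19904 0.04199] [-0.9   0.13 -6.4 ] [-0.241  0.334  0.068] yaw -89.65
0.04 18.4 [0.56364 0.1991  0.03994] [-0.88  0.73 -6.25] [-0.165  0.304  0.088] yaw -89.66
0.039 18.72 [0.5635  0.19883 0.03912] [-1.88 -1.63 -3.08] [-0.345  0.434  0.092] yaw -89.65
0.0384 19.03 [0.56341 0.1986  0.0386 ] [-3.11 -3.63 -0.49] [-0.692  0.635  0.121] yaw -89.64
0.038 19.35 [0.56339 0.19858 0.03844] [-3.64 -4.64  3.04] [-0.794  0.787  0.098] yaw -89.64
0.564 19.67 [0.56353 0.19855 0.03846] [-4.15 -4.48  3.91] [-0.74   0.955  0.101] yaw -89.65
0.5645 19.98 [0.56361 0.19854 0.03845] [-5.8  -4.69  4.95] [-0.766  1.111  0.113] yaw -89.64
0.565 20.3 [0.5637  0.19852 0.03845] [-6.29 -4.48  5.69] [-0.738  1.275  0.127] yaw -89.64
0.5655 20.62 [0.56377 0.19853 0.03845] [-7.44 -4.58  6.94] [-0.72   1.442  0.124] yaw -89.64
```

```bash
python3 - <<'E'
from h import *
q=quat(np.radians(-89.65))
X,Z=.5645,.0384
servo_line([X,.199,Z],q,rate=.02); st("pre")
for y in(.196,.193,.190,.187):
    servo_line([X,y,Z],q,rate=.03); f,t=rd(3); print(y,np.round(current_position(),4),f.round(2),t.round(3))
base=[]
for i in range(8):
    y-=.0005
    servo_line([X,y,Z],q,rate=.02); f,t=rd(4,.015); print(round(y,4),np.round(current_position(),4),f.round(2),t.round(3))
    base.append(f[1])
    if i>=3 and f[1]-np.mean(base[:3])>3: print("HOME");break
print(current_clock())
c=capture("side");save(c,"side7.png",(180,190,290,290),6)
E
```

```text
pre 20.93 [0.56369 0.19861 0.03856] [-4.3  -4.47  2.01] [-0.673  0.937  0.097] yaw -89.64
0.196 [0.5643 0.1973 0.0386] [-3.79  2.82  0.81] [0.608 0.901 0.221]
0.193 [0.5645 0.1951 0.0387] [-4.23  6.63  0.7 ] [1.131 0.912 0.26 ]
0.19 [0.5646 0.192  0.0387] [-3.78  6.02  0.13] [1.053 0.845 0.26 ]
0.187 [0.5647 0.189  0.0388] [-3.79  6.07  0.09] [1.02  0.809 0.209]
0.1865 [0.5648 0.1889 0.0387] [-3.85  6.83 -0.3 ] [1.271 0.846 0.249]
0.186 [0.5648 0.1884 0.0388] [-3.17  6.76  0.28] [1.284 0.817 0.245]
0.1855 [0.5649 0.1879 0.0388] [-3.76  6.8   0.17] [1.299 0.817 0.277]
0.185 [0.5648 0.1874 0.0387] [-4.02  6.73 -0.29] [1.272 0.809 0.237]
0.1845 [0.5648 0.1869 0.0388] [-3.44  7.09  0.22] [1.259 0.825 0.271]
0.184 [0.5648 0.1864 0.0387] [-3.76  6.56  0.11] [1.268 0.831 0.258]
0.1835 [0.5649 0.1858 0.0388] [-3.51  7.01  0.27] [1.269 0.806 0.246]
0.183 [0.5649 0.1853 0.0388] [-3.53  6.38 -0.01] [1.243 0.827 0.275]
24.6667
```

View pics/side7.png

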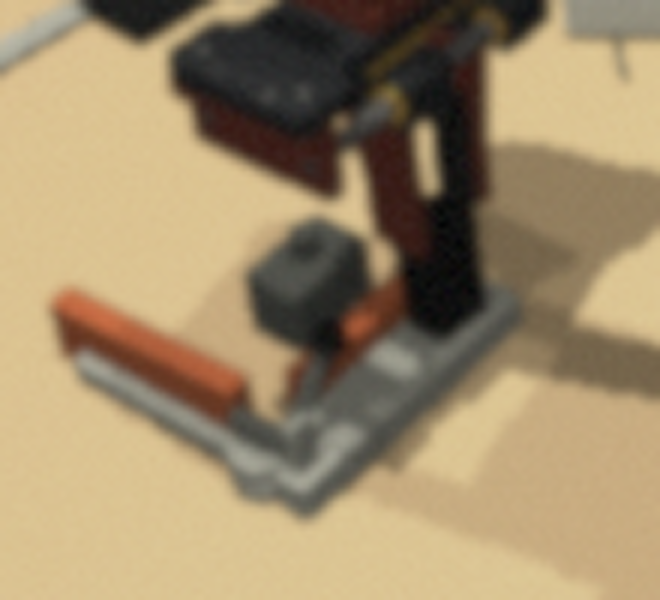

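```bash
python3 - <<'E'
from h import *
q=quat(np.radians(-89.65))
X,Z=.5645,.0384
y=.183
hist=[]
for i in range(14):
    y-=.0005
    servo_line([X,y,Z],q,rate=.03); f,t=rd(4,.01); print(round(y,4),np.round(current_position(),4),f.round(2),t.round(3))
    if f[1]>9.6: print("HOME");break
print(current_clock())
c=capture("side");save(c,"side8.png",(180,190,290,290),6)
E
```

```text
0.1825 [0.5648 0.1848 0.0388] [-3.6   6.22 -0.19] [1.261 0.795 0.245]
0.182 [0.5649 0.1843 0.0387] [-3.78  6.65  0.23] [1.241 0.781 0.22 ]
0.1815 [0.5649 0.1838 0.0387] [-3.29  6.13  0.33] [1.243 0.775 0.261]
0.181 [0.5649 0.1833 0.0388] [-3.26  6.16  0.09] [1.225 0.812 0.28 ]
0.1805 [0.5649 0.1828 0.0388] [-3.83  6.68  0.06] [1.222 0.796 0.227]
0.18 [0.5649 0.1823 0.0387] [-3.11  6.46  0.27] [1.229 0.779 0.264]
0.1795 [0.5649 0.1818 0.0388] [-3.22  6.65 -0.32] [1.256 0.789 0.254]
0.179 [0.5649 0.1813 0.0388] [-3.41  6.7  -0.1 ] [1.231 0.779 0.276]
0.1785 [0.5649 0.1808 0.0387] [-2.89  6.33  0.27] [1.233 0.752 0.233]
0.178 [0.5649 0.1803 0.0388] [-3.72  6.67 -0.11] [1.219 0.788 0.244]
0.1775 [0.5649 0.1798 0.0387] [-3.13  6.4   0.03] [1.237 0.772 0.27 ]
0.177 [0.565  0.1795 0.0388] [-3.    7.13 -0.14] [1.339 0.78  0.266]
0.1765 [0.565  0.1794 0.0388] [-3.16  8.43 -0.1 ] [1.618 0.775 0.284]
0.176 [0.5652 0.1793 0.0388] [-3.03 10.38 -0.87] [1.897 0.788 0.272]
HOME
28.6833
```

View pics/side8.png

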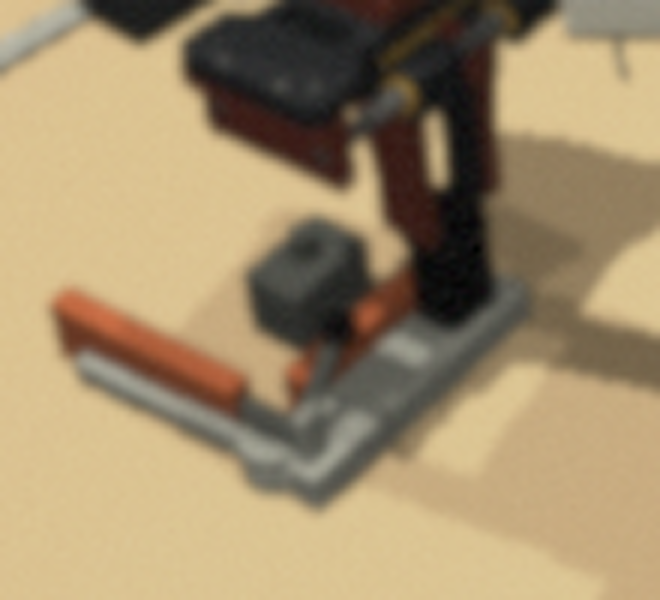

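```bash
python3 - <<'E'
from h import *
import pickle
q=quat(np.radians(-89.65))
servo_line([.5640,.1780,.0386],q,rate=.03); st("relax")
move_gripper(.050); st("open")
servo_line([.564,.1785,.125],q,rate=.2)
for n in("side","top"):
    c=capture(n);pickle.dump(c,open(n+"4.pkl","wb"));save(c,n+"9.png",{"side":(180,190,290,290),"top":(190,100,310,200)}[n],6 if n=="side" else 5)
print(current_clock())
E
```

```text
relax 29.05 [0.56443 0.17952 0.03867] [-2.74  6.25 -2.57] [1.148 0.584 0.258] yaw -89.67
open 29.68 [0.56416 0.17791 0.03865] [ 0.02 -0.11  0.33] [0.013 0.019 0.013] yaw -89.66
30.3667
```

View pics/side9.png

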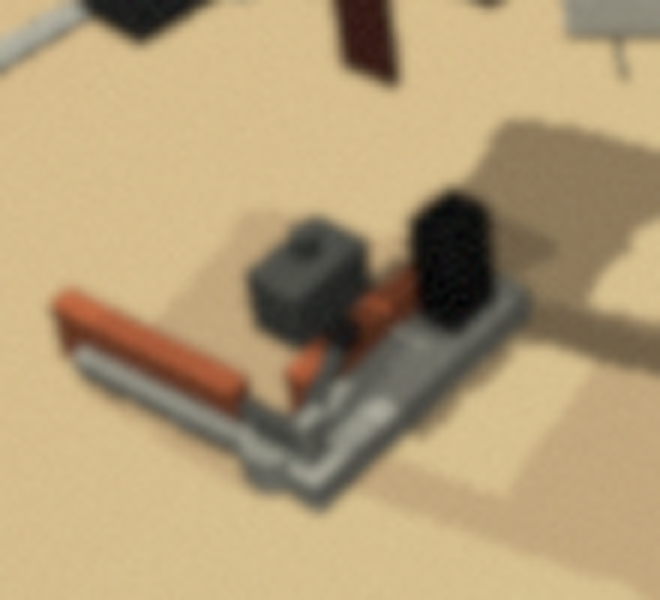

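View pics/top9.png

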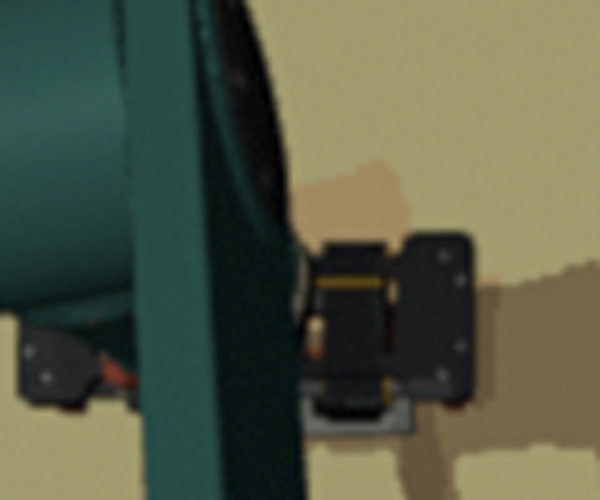

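```bash
python3 - <<'E'
from h import *
import pickle
c=pickle.load(open("side4.pkl","rb"))
print(at_z(c,(237.5-.5,244.2-.5),.056), proj(c,[.565,.2424,.056]), "block top", proj(c,[.565,.1794,.072]))
# block top centre observed approx (452,208)/6
print((452/6+180-.5,208/6+190-.5), at_z(c,(452/6+179.5,208/6+189.5),.072))
E
```

```text
[0.56213257 0.23790831 0.056     ] [234.70122572 244.35494341] block top [252.31922864 223.71104151]
(254.83333333333331, 224.16666666666666) [0.55909581 0.17735441 0.072     ]
```

```bash
python3 - <<'E'
from h import *
import pickle
q=quat(np.radians(-89.65))
X=.5645; HY=.2714; OFF=.003
def yy(zact):
    s=np.clip((zact-.007-.0256)/.042,-.1,.724); return HY-.042*np.sqrt(1-s*s)-OFF
move_gripper(0.0)
servo_line([X,yy(.063),.100],q,rate=.2)
servo_line([X,yy(.063),.066],q,rate=.1)
f0,t0=rd(4); print(f0.round(2),current_clock())
z=.066; lag=0
for i in range(40):
    z-=.0015
    servo_line([X,yy(z+lag),z],q,rate=.04)
    f,t=rd(2,.005); f=f-f0; p=np.array(current_position()); lag=p[2]-z
    print(round(z,4),p.round(4),f.round(2))
    if p[2]<.040 and f[2]>22: break
    if f[2]>32 or z<.024: break
print(current_clock())
c=capture("side");save(c,"side10.png",(180,190,290,290),6)
E
```

```text
[ 0.27  0.07 -0.05] 32.275
0.0645 [0.5647 0.2395 0.0649] [-0.21  0.12  0.51]
0.063 [0.5644 0.2395 0.063 ] [-0.34  0.02  0.65]
0.0615 [0.5644 0.2378 0.0614] [ 0.08  0.31 -0.46]
0.06 [0.5644 0.2364 0.0599] [-0.72 -0.43 -0.01]
0.0585 [0.5644 0.2352 0.0584] [-0.59  1.05  0.48]
0.057 [0.5644 0.2341 0.0569] [-0.61 -0.34 -0.21]
0.0555 [0.5644 0.233  0.0554] [-0.39  0.26 -0.05]
0.054 [0.5644 0.2321 0.0539] [-0.26  0.08  0.72]
0.0525 [0.5644 0.2313 0.0524] [-1.03 -0.57 -0.51]
0.051 [0.5644 0.2306 0.0509] [ 0.39  0.22 -0.43]
0.0495 [0.5644 0.2299 0.0494] [ 0.03 -0.37 -0.13]
0.048 [0.5644 0.2292 0.0479] [-0.24 -0.03 -0.1 ]
0.0465 [0.5644 0.2287 0.0464] [-0.53 -0.16 -0.12]
0.045 [0.5644 0.2282 0.0449] [-0.38  0.17 -0.08]
0.0435 [0.5644 0.2277 0.0434] [-0.32  0.75 -0.16]
0.042 [0.5644 0.2274 0.0419] [-0.16  0.11  0.39]
0.0405 [0.5644 0.2271 0.0404] [-0.47 -0.22  0.34]
0.039 [0.5644 0.2268 0.0389] [-0.42 -0.36 -0.13]
0.0375 [0.5644 0.2266 0.0374] [-0.37  0.04  0.58]
0.036 [0.5644 0.2265 0.0359] [-0.01  0.06 -0.29]
0.0345 [0.5644 0.2264 0.0344] [-0.33  0.11 -0.41]
0.033 [0.5644 0.2264 0.0329] [-0.76 -0.59  0.54]
0.0315 [0.5644 0.2264 0.0314] [ 0.01 -0.2   0.88]
0.03 [0.5644 0.2265 0.0299] [-0.02 -0.89 -0.32]
0.0285 [0.5644 0.2266 0.0284] [-0.17 -0.12 -0.01]
0.027 [0.5644 0.2266 0.0269] [ 0.05 -0.12  0.19]
0.0255 [0.5644 0.2266 0.0254] [-0.63 -0.06  0.34]
0.024 [0.5644 0.2266 0.0239] [-0.31 -0.34  0.27]
39.7417
```

View pics/side10.png

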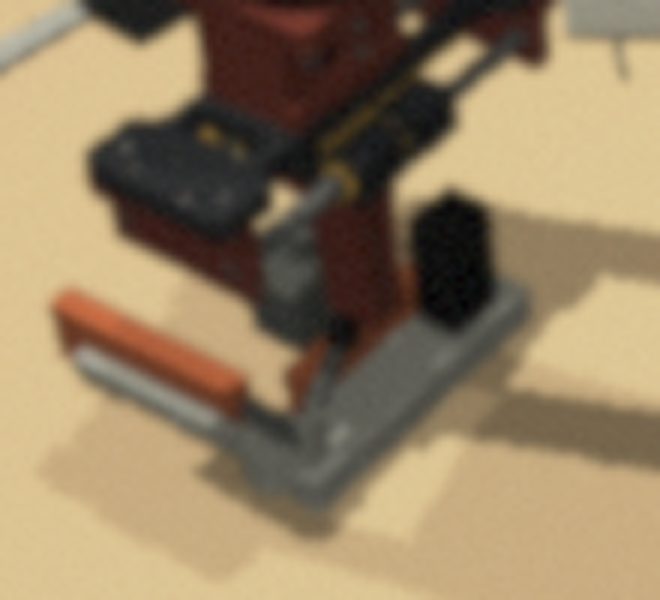

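```bash
python3 - <<'E'
from h import *
from block import *
import pickle
c=capture("side");pickle.dump(c,open("side5.pkl","wb"))
u0,v0,u1,v1=205,195,275,265;S=9
im=cv2.resize(c["image"][v0:v1,u0:u1],None,fx=S,fy=S,interpolation=cv2.INTER_CUBIC)
P=np.array(current_position());print(P)
def dr(pts,col):
    q=np.array([proj(c,p) for p in pts]);cv2.polylines(im,[np.round((q-[u0-.5,v0-.5])*S).astype(np.int32)],True,col,1)
for z in(P[2],P[2]+.05):
    dr([[P[0]+a*.010,P[1]+b*.0135,z] for a,b in((-1,-1),(1,-1),(1,1),(-1,1))],(255,255,0))
th=np.linspace(0,6.28,24)
o,d=ray(c,(320,200))
dr([[.565+.007*np.cos(t),.2424,.056+.007*np.sin(t)] for t in th],(0,255,0))
dr([[.565+.007*np.cos(t),.2424+.007*np.sin(t),.056] for t in th],(0,255,0))
for z in(.018,.072): dr([[.565+a*.011,.1794+b*.014,z] for a,b in((-1,-1),(1,-1),(1,1),(-1,1))],(0,0,255))
cv2.imwrite("pics/ov11.png",im)
c4=pickle.load(open("side4.pkl","rb"))
for c_,nm in((c4,"s4"),(c,"s5")):
    r=fitblock(c_,(244,215,266,250),(30,110),(.561,.179),-1.565);print(nm,r.x,r.fun)
E
```

```text
[0.56451912 0.22663309 0.02400075]
s4 [ 0.5568588   0.18196205 -1.28718309] 3.311317515895748
s5 [ 0.55619633  0.18405586 -1.23135892] 7.044851006739405
```

View pics/ov11.png

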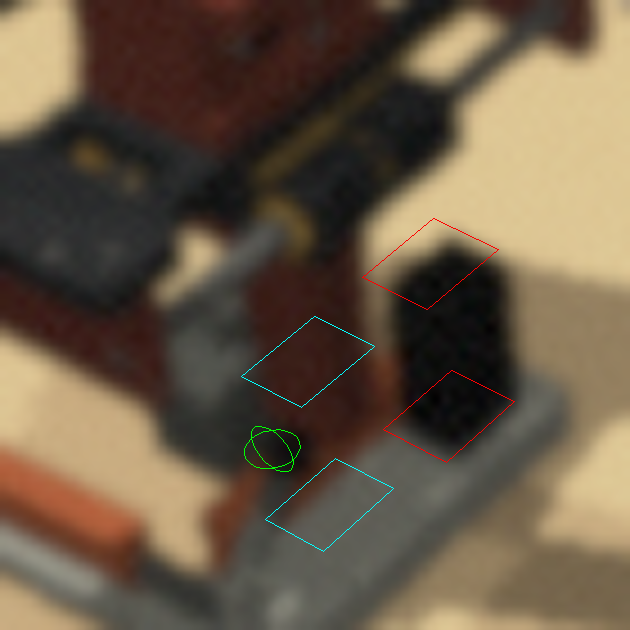

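```bash
python3 - <<'E'
from h import *
import pickle
print(current_finger_gap(),current_joint_pos(),current_position(),current_force())
c=pickle.load(open("side5.pkl","rb"));z=cloud(c)
u0,v0,u1,v1=205,195,275,265
# print cloud for a grid
for v in range(205,262,5):
    print(v,[tuple(int(round(1000*k)) for k in z[v,u]) if c["range_z"][v,u]>0 else None for u in range(228,262,4)])
E
```

```text
0.0004889336646508566 [2.68252341e-01 5.56713536e-01 1.65208294e+00 1.13472103e-05
 9.32765722e-01 1.83292715e+00] [0.56451912 0.22663309 0.02400075] [-0.85308559 -1.0319947   0.05758929]
205 [(545, 261, 191), (545, 251, 184), (542, 242, 180), (542, 232, 173), (540, 222, 167), (544, 207, 155), (534, 205, 158), (536, 190, 148), (658, 48, -1)]
210 [(542, 266, 182), (541, 256, 176), (540, 247, 171), (544, 232, 158), (540, 224, 155), (532, 220, 156), (530, 210, 150), (531, 198, 141), (644, 65, -1)]
215 [(540, 269, 173), (549, 251, 156), (542, 247, 156), (533, 244, 158), (529, 237, 155), (532, 222, 143), (650, 92, -2), (641, 85, -3), (634, 78, -4)]
220 [(564, 251, 135), (551, 252, 142), (537, 253, 149), (530, 249, 150), (529, 239, 143), (645, 114, -2), (636, 108, -1), (627, 102, -2), (619, 96, -2)]
225 [(540, 274, 150), (534, 269, 149), (555, 239, 117), (552, 230, 112), (554, 217, 101), (633, 128, -3), (563, 183, 72), (556, 177, 70), (551, 169, 68)]
230 [(623, 205, 42), (617, 198, 40), (560, 237, 98), (551, 233, 99), (552, 221, 90), (570, 191, 58), (556, 192, 67), (550, 185, 64), (552, 16
[... 187 characters left out ...]
, 24), (569, 233, 60), (555, 234, 68), (554, 222, 59), (575, 191, 24), (560, 191, 32), (550, 189, 36), (550, 175, 25)]
245 [(612, 222, 12), (607, 214, 9), (559, 244, 58), (556, 235, 53), (576, 204, 17), (569, 198, 17), (561, 193, 17), (550, 190, 20), (548, 180, 13)]
250 [(612, 224, -3), (581, 239, 26), (558, 248, 47), (575, 220, 15), (566, 216, 15), (558, 211, 17), (550, 206, 17), (546, 197, 11), (546, 183, 0)]
255 [(583, 252, 20), (560, 259, 39), (572, 238, 15), (562, 235, 18), (556, 227, 14), (547, 223, 16), (545, 213, 9), (545, 199, -3), (538, 193, -4)]
260 [(564, 270, 30), (551, 270, 38), (561, 250, 15), (554, 244, 14), (544, 240, 16), (544, 228, 6), None, (535, 212, -3), (527, 206, -4)]
```

```bash
python3 - <<'E'
from h import *
import pickle
c=pickle.load(open("side5.pkl","rb"))
for y in(.103,.1165): print(y,[proj(c,[.402+dx,y,.130]).round(1) for dx in(-.01,.01)])
print("s9: ",[proj(c,[.564+dx,.1785+.025+dy,.125]).round(1) for dx in(-.01,.01) for dy in(0,.0135)])
for k in("side3","side4"):
    d=pickle.load(open(k+".pkl","rb"));z=cloud(d)
    print(k)
    for v in range(195,262,4):
        print(v,[tuple(int(round(1000*q)) for q in z[v,u]) if d["range_z"][v,u]>0 else None for u in range(232,264,4)])
E
```

```text
0.103 [array([333.6, 213.7]), array([325.8, 210.5])]
0.1165 [array([330.3, 217.1]), array([322.5, 213.7])]
s9:  [array([246.8, 213.4]), array([242.7, 216.7]), array([240. , 210.2]), array([235.9, 213.4])]
side3
195 [(553, 239, 199), (543, 238, 202), (540, 229, 198), (539, 219, 192), (545, 202, 179), (553, 182, 162), (540, 183, 169), (531, 180, 171)]
199 [(549, 245, 194), (541, 241, 195), (540, 231, 189), (544, 216, 177), (567, 182, 145), (540, 196, 167), (536, 188, 163), (531, 182, 161)]
203 [(541, 253, 193), (540, 243, 187), (544, 229, 176), (537, 224, 176), (532, 218, 174), (556, 182, 139), (553, 172, 134), (665, 41, -2)]
207 [(531, 264, 194), (549, 237, 168), (536, 238, 174), (530, 232, 173), (531, 220, 164), (555, 184, 129), (552, 174, 124), (652, 55, -1)]
211 [(531, 266, 185), (538, 248, 170), (535, 240, 166), (530, 234, 163), (569, 184, 112), (558, 183, 116), (551, 177, 115), (645, 65, -5)]
215 [(538, 261, 168), (536, 252, 163), (554, 224, 135), (552, 214, 129), (572, 183, 98), (559, 183, 104), (552, 178, 104), (631, 81, -1)]
219 [(683, 133, -3), (570, 223, 115), (556, 224, 122
[... 2918 characters left out ...]
, 35), (549, 189, 39), (550, 175, 28)]
243 [(608, 212, 13), (560, 243, 63), (579, 213, 29), (575, 204, 24), (575, 192, 15), (563, 190, 20), (551, 189, 26), (551, 176, 15)]
247 [(588, 232, 26), (557, 247, 56), (575, 219, 23), (574, 207, 14), (565, 203, 16), (559, 196, 14), (549, 193, 16), (544, 184, 12)]
251 [(578, 242, 28), (557, 249, 45), (573, 222, 14), (564, 218, 16), (557, 213, 15), (549, 207, 15), (546, 197, 9), (546, 184, -3)]
255 [(561, 259, 39), (571, 238, 16), (562, 234, 17), (556, 228, 15), (548, 223, 15), (545, 213, 8), (544, 201, -1), (539, 193, -5)]
259 [(553, 267, 37), (562, 248, 16), (554, 243, 16), (547, 237, 15), (546, 227, 7), (543, 216, -1), (536, 211, -1), (528, 205, -2)]
```

```bash
python3 - <<'E'
from h import *
import pickle
for k,cols in(("side5",range(240,248,1)),("side4",range(240,247,1)),("side1",())):
    d=pickle.load(open(k+".pkl","rb"));z=cloud(d)
    print(k)
    for v in (range(234,250) if k=="side5" else range(196,210)):
        print(v,[tuple(int(round(1000*q)) for q in z[v,u]) for u in cols])
E
```

```text
side5
234 [(552, 234, 88), (552, 231, 86), (552, 228, 84), (553, 224, 80), (555, 220, 76), (553, 219, 76), (552, 216, 74), (587, 179, 28)]
235 [(552, 234, 85), (552, 231, 83), (552, 228, 80), (556, 222, 74), (553, 221, 74), (550, 221, 76), (551, 217, 73), (585, 182, 28)]
236 [(554, 233, 81), (552, 232, 80), (551, 230, 80), (553, 225, 74), (553, 222, 72), (552, 220, 72), (550, 219, 72), (583, 184, 28)]
237 [(553, 234, 78), (552, 232, 78), (554, 228, 73), (553, 226, 72), (553, 222, 69), (551, 221, 70), (552, 217, 66), (580, 187, 28)]
238 [(555, 233, 73), (550, 235, 77), (552, 230, 72), (552, 227, 71), (554, 222, 65), (552, 221, 65), (553, 217, 62), (577, 191, 29)]
239 [(555, 233, 70), (553, 233, 71), (553, 229, 69), (551, 228, 68), (553, 223, 64), (552, 222, 63), (551, 219, 62), (577, 191, 26)]
240 [(555, 234, 68), (550, 235, 72), (552, 231, 67), (551, 228, 66), (554, 222, 59), (550, 224, 63), (553, 218, 57), (552, 216, 56)]
241 [(556, 233, 64), (551, 235, 68), (551, 232, 65), (551, 229, 63), (554, 223, 57), (551, 223, 58), (550, 221, 57), (578, 191, 19)]
242 [(556, 234, 61), (552, 234
[... 2094 characters left out ...]
551, 211, 158), (552, 207, 155), (551, 205, 154)]
205 [(707, 76, -4), (702, 76, -2), (701, 74, -3), (700, 71, -5), (697, 71, -3), (696, 68, -5), (689, 71, 0)]
206 [(702, 81, -2), (699, 80, -2), (700, 76, -5), (697, 74, -4), (691, 77, 0), (691, 73, -3), (687, 74, 0)]
207 [(700, 83, -4), (697, 82, -3), (694, 82, -2), (693, 79, -3), (692, 76, -4), (686, 78, -1), (685, 76, -2)]
208 [(697, 87, -3), (695, 85, -4), (691, 85, -1), (689, 83, -2), (686, 82, -1), (685, 79, -3), (684, 77, -4)]
209 [(694, 90, -4), (692, 89, -3), (690, 87, -3), (689, 84, -5), (683, 86, -1), (683, 82, -4), (680, 82, -2)]
side1
196 []
197 []
198 []
199 []
200 []
201 []
202 []
203 []
204 []
205 []
206 []
207 []
208 []
209 []
```

```bash
python3 - <<'E'
from h import *
import pickle
q=quat(np.radians(-89.65))
X=.5645; HY=.2714; OFF=.002; TO=.030
def yy(zt):
    s=np.clip((zt-.007-.0256)/.042,-.1,.724); return HY-.042*np.sqrt(1-s*s)-OFF
for p in((X,.227,-.002),(X,.227,-.006),(X,.179,.012)): print(inverse_kinematics(p,q) is not None,end=" ")
servo_line([X,.2266,.046],q,rate=.12)
servo_line([X,yy(.063),.038],q,rate=.1)
f0,t0=rd(2,.01); print(f0.round(2),current_clock())
z=.036; lag=0
for i in range(24):
    z-=.002
    servo_line([X,yy(z+lag+TO),z],q,rate=.05)
    f,t=rd(2,.005); f=f-f0; p=np.array(current_position()); lag=p[2]-z
    print(round(z,4),p.round(4),f.round(2))
    if p[2]+TO<.042 and f[2]>20: break
    if f[2]>30 or z<-.008: break
print(current_clock())
c=capture("side");pickle.dump(c,open("side6.pkl","wb"));save(c,"side12.png",(180,190,290,290),6)
E
```

```text
True True True [-0.94 -0.46  0.55] 40.5
0.034 [0.5642 0.2402 0.0336] [ 0.65  0.37 -1.12]
0.032 [0.5646 0.2388 0.032 ] [ 1.78  0.52 -0.27]
0.03 [0.5649 0.2375 0.0302] [ 1.72 -0.3   2.06]
0.028 [0.565  0.2359 0.0284] [ 0.99 -1.51  4.19]
0.026 [0.5652 0.2345 0.0268] [ 1.12 -2.37  7.03]
0.024 [0.5653 0.2333 0.0249] [ 0.84 -2.23  7.96]
0.022 [0.5655 0.2322 0.0232] [ 0.21 -2.72 10.38]
0.02 [0.5652 0.2315 0.0205] [ 1.47 -1.2   3.49]
0.018 [0.5652 0.2304 0.0185] [ 1.51 -1.74  7.31]
0.016 [0.5653 0.2295 0.017 ] [ 0.41 -2.47 10.09]
0.014 [0.564  0.2293 0.0137] [ 0.22  0.24 -0.67]
0.012 [0.5639 0.2283 0.0113] [ 1.66  0.63 -1.03]
0.01 [0.5645 0.228  0.0099] [ 1.42  1.   -0.14]
0.008 [0.5647 0.2276 0.0082] [ 0.81 -0.72  2.66]
0.006 [0.5649 0.2273 0.0066] [-0.29 -1.58  6.26]
0.004 [0.5651 0.227  0.005 ] [-0.37 -2.2  10.02]
0.002 [0.5644 0.2274 0.002 ] [1.12 0.51 1.6 ]
-0.0 [0.5663 0.2278 0.0014] [ 0.89 -1.59 11.1 ]
-0.002 [0.5664 0.2277 0.0009] [-3.03 -2.62 24.57]
45.5667
```

View pics/side12.png

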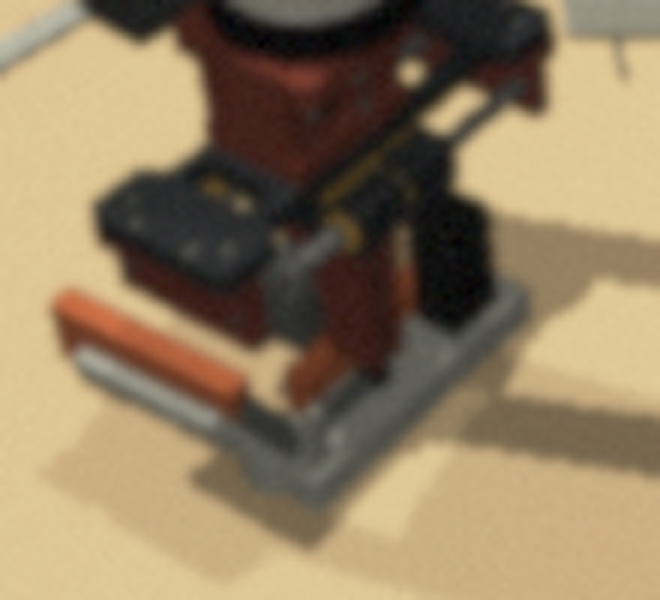

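```bash
python3 - <<'E'
from h import *
import pickle
q=quat(np.radians(-89.65))
servo_line([.5645,.2266,.055],q,rate=.25)
servo_line([.5640,.1794,.060],q,rate=.2)
move_gripper(.046)
print(servo_line([.5640,.1794,.014],q,rate=.1,contact_N=15))
p=np.array(current_position());print(p)
move_gripper(0.0);print(current_finger_gap())
f,t=rd(3,.01);p=np.array(current_position());print("gripped",p.round(4),f.round(2),t.round(3),current_clock())
zg=p[2]
servo_line([.552,.192,zg+.003],q,rate=.08)
servo_line([.545,.192,.078],q,rate=.2)
f,t=rd(3,.01);print("lift",f.round(2),current_clock(),"zg",zg)
for n in("side",):
    c=capture(n);pickle.dump(c,open(n+"7.pkl","wb"));save(c,n+"13.png",(160,140,320,270),5)
E
```

```text
False
[0.56407023 0.17939537 0.01395222]
0.02782911221515472
gripped [0.5646 0.1799 0.0147] [-0.03  2.74  3.66] [0.401 0.087 0.207] 48.2833
lift [ 0.1   0.58 -6.8 ] 49.1333 zg 0.014663429265559524
```

View pics/side13.png

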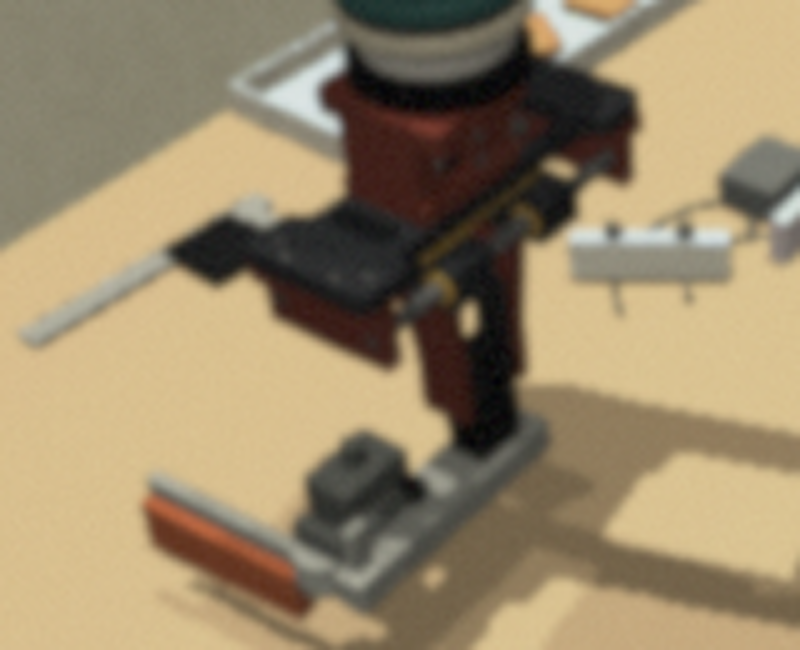

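```bash
python3 - <<'E'
from h import *
import pickle
q=quat(np.radians(-89.65))
servo_line([.5425,-.068,.078],q,rate=.25)
servo_line([.5425,-.068,.0165],q,rate=.12)
f0,t0=rd(4,.01);print("free",np.round(current_position(),4),f0.round(2),current_clock())
servo_line([.5425,-.136,.0162],q,rate=.08)
f,t=rd(3,.01);print(np.round(current_position(),4),f.round(2),current_clock())
c=capture("side");pickle.dump(c,open("side8.pkl","wb"));save(c,"side14.png",(220,120,380,250),5)
print(current_clock())
E
```

```text
free [ 0.543  -0.0676  0.0167] [ 0.34 -0.08 -6.38] 51.0667
[ 0.5425 -0.1359  0.0162] [-0.    0.11 -6.46] 52.0917
52.1417
```

View pics/side14.png

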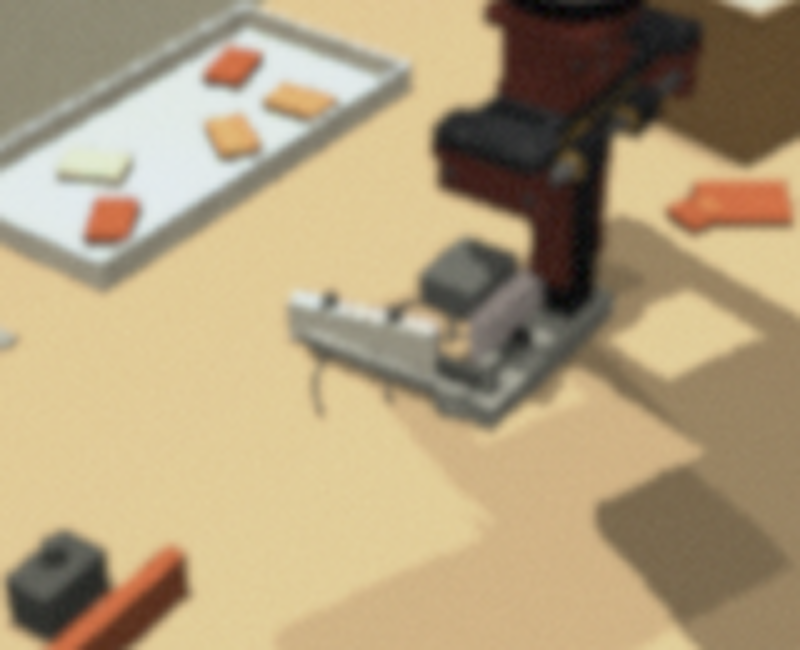

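```bash
python3 - <<'E'
from h import *
import pickle
q=quat(np.radians(-89.65))
f0,t0=rd(3,.01)
x=.5425
for i in range(16):
    x+=.001
    servo_line([x,-.136,.0162],q,rate=.05); f,t=rd(2,.01)
    print(round(x,4),np.round(current_position(),4),(f-f0).round(2),(t-t0).round(3))
    if (f-f0)[0]<-2.5: break
print(current_clock())
E
```

```text
0.5435 [ 0.5437 -0.1358  0.0162] [ 0.09 -0.05 -0.37] [0.021 0.03  0.029]
0.5445 [ 0.5446 -0.136   0.0162] [-0.68  0.32 -0.57] [-0.011  0.026  0.016]
0.5455 [ 0.5456 -0.136   0.0162] [-0.13  0.48 -0.88] [0.024 0.016 0.017]
0.5465 [ 0.5466 -0.136   0.0162] [-0.9   0.28 -0.44] [0.011 0.022 0.016]
0.5475 [ 0.5476 -0.136   0.0162] [-0.23 -0.04 -0.23] [ 0.044 -0.008  0.025]
0.5485 [ 0.5485 -0.136   0.0162] [-0.01  0.42 -0.85] [ 0.085 -0.013  0.028]
0.5495 [ 0.5495 -0.1359  0.0162] [ 0.09  0.72 -1.5 ] [0.172 0.038 0.131]
0.5505 [ 0.5498 -0.1358  0.0161] [-2.14  0.33  0.51] [0.133 0.476 0.147]
0.5515 [ 0.55   -0.1358  0.016 ] [-4.61 -0.32  2.54] [-0.006  1.042  0.223]
54.5667
```

```bash
python3 - <<'E'
from h import *
import pickle
q=quat(np.radians(-89.6))
X,Z=.5506,.0163
base=[]
for y in(-.143,-.146,-.148): 
    servo_line([X,y,Z],q,rate=.05); f,t=rd(2,.01); print(y,np.round(current_position(),4),f.round(2),t.round(3)); base.append(f[1])
b=np.mean(base[1:])
for i in range(22):
    y-=.0006
    servo_line([X,y,Z],q,rate=.04); f,t=rd(3,.008); print(round(y,4),np.round(current_position(),4),f.round(2),t.round(3))
    if f[1]-b>3.5: print("HOME");break
    if current_clock()>61: break
print(current_clock())
c=capture("side");pickle.dump(c,open("side9.pkl","wb"));save(c,"side15.png",(220,120,380,250),5)
E
```

```text
-0.143 [ 0.55   -0.1433  0.0161] [-4.    0.32 -5.98] [-0.127  0.809  0.225]
-0.146 [ 0.5501 -0.1459  0.016 ] [-4.01  1.51 -7.21] [0.229 0.869 0.272]
-0.148 [ 0.5501 -0.1477  0.0161] [-4.27  2.74 -6.71] [0.4   0.893 0.284]
-0.1486 [ 0.5501 -0.1481  0.0161] [-3.99  3.74 -6.57] [0.536 0.939 0.252]
-0.1492 [ 0.5501 -0.1486  0.0161] [-3.96  3.93 -6.91] [0.587 0.868 0.284]
-0.1498 [ 0.5501 -0.1492  0.0161] [-4.2   4.03 -6.69] [0.565 0.914 0.283]
-0.1504 [ 0.5501 -0.1498  0.0161] [-4.17  3.66 -6.15] [0.578 0.887 0.246]
-0.151 [ 0.5501 -0.1504  0.0161] [-4.3   3.92 -6.12] [0.624 0.863 0.271]
-0.1516 [ 0.5501 -0.151   0.0161] [-4.05  3.89 -6.36] [0.61  0.875 0.292]
-0.1522 [ 0.5502 -0.1516  0.0161] [-4.31  3.46 -6.51] [0.628 0.867 0.235]
-0.1528 [ 0.5502 -0.1522  0.0162] [-3.56  4.04 -6.14] [0.612 0.893 0.285]
-0.1534 [ 0.5501 -0.1528  0.0162] [-3.97  4.34 -6.54] [0.616 0.879 0.281]
-0.154 [ 0.5502 -0.1534  0.0161] [-3.93  3.87 -6.56] [0.602 0.873 0.295]
-0.1546 [ 0.5502 -0.154   0.0162] [-3.64  3.92 -5.89] [0.603 0.912 0.279]
-0.1552 [ 0.5502 -0.1546  0.0162] [-4.01  4.12 -6.29] [0.598 0.903 0.255]
-0.1558 [ 0.5502 -0.1552  0.0162] [-3.78  4.25 -6.56] [0.62  0.839 0.293]
-0.1564 [ 0.5502 -0.1553  0.0161] [-3.95  5.61 -6.17] [0.906 0.771 0.27 ]
-0.157 [ 0.5502 -0.1555  0.0161] [-3.01  6.71 -6.45] [1.205 0.707 0.275]
HOME
59.5333
```

View pics/side15.png

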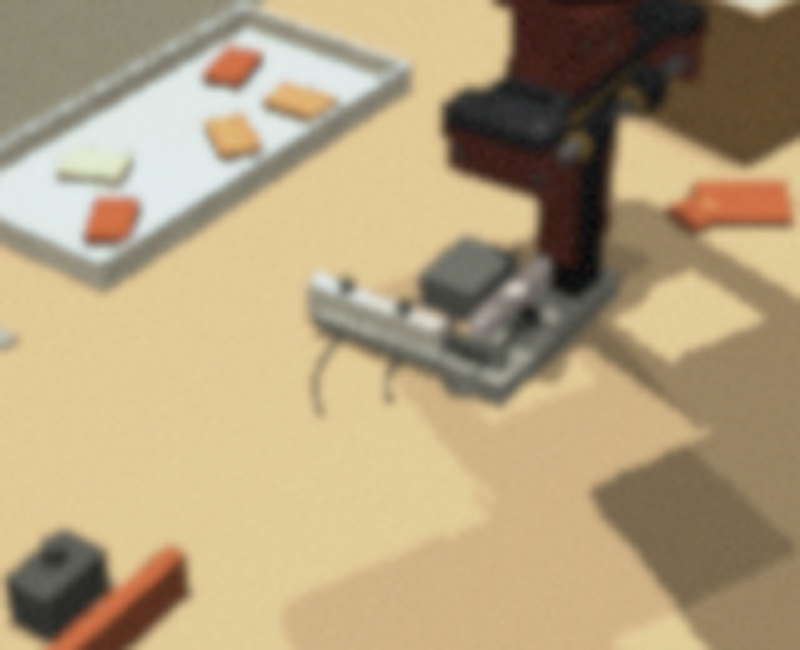

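```bash
python3 - <<'E'
from h import *
import pickle
q=quat(np.radians(-89.6))
servo_line([.5500,-.148,.0163],q,rate=.06)
servo_line([.5380,-.090,.0165],q,rate=.1)
servo_line([.5380,-.090,.0150],q,rate=.03)
f,t=rd(2,.01);print(f.round(2),np.round(current_position(),4))
servo_line([.5380,-.090,.0142],q,rate=.03)
f,t=rd(2,.01);print(f.round(2),np.round(current_position(),4),current_clock())
move_gripper(.046)
servo_line([.538,-.090,.100],q,rate=.2)
print(current_clock())
for n in("side","top"):
    c=capture(n);pickle.dump(c,open(n+"10.pkl","wb"));save(c,n+"16.png",(220,120,380,250),5)
print(current_clock(),current_force())
E
```

```text
[-1.08  0.5  -6.75] [ 0.5381 -0.0905  0.0149]
[-1.3  -1.93 -0.38] [ 0.5383 -0.0905  0.0146] 61.1583
62.2417
62.3417 [-1.02541775  0.3103121   0.21859547]
```

View pics/side16.png

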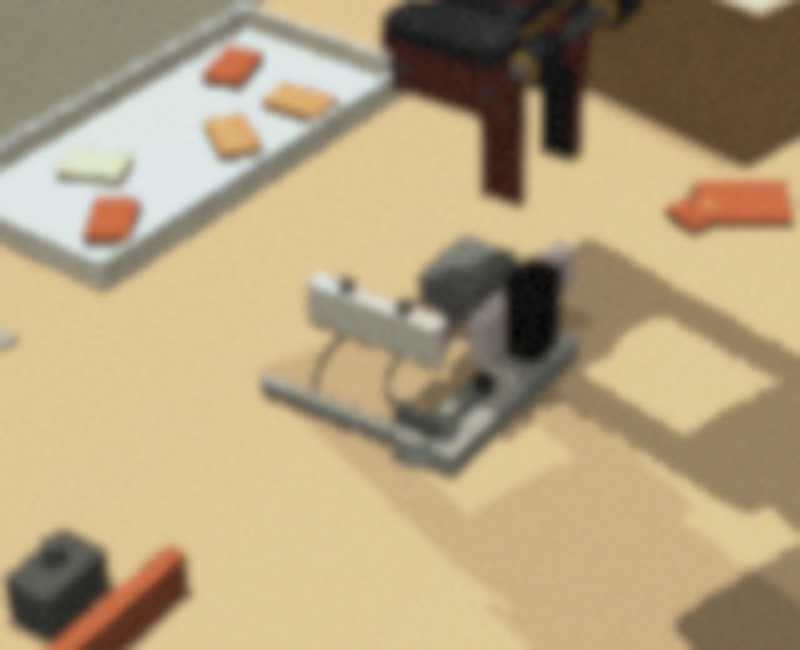

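View pics/top16.png

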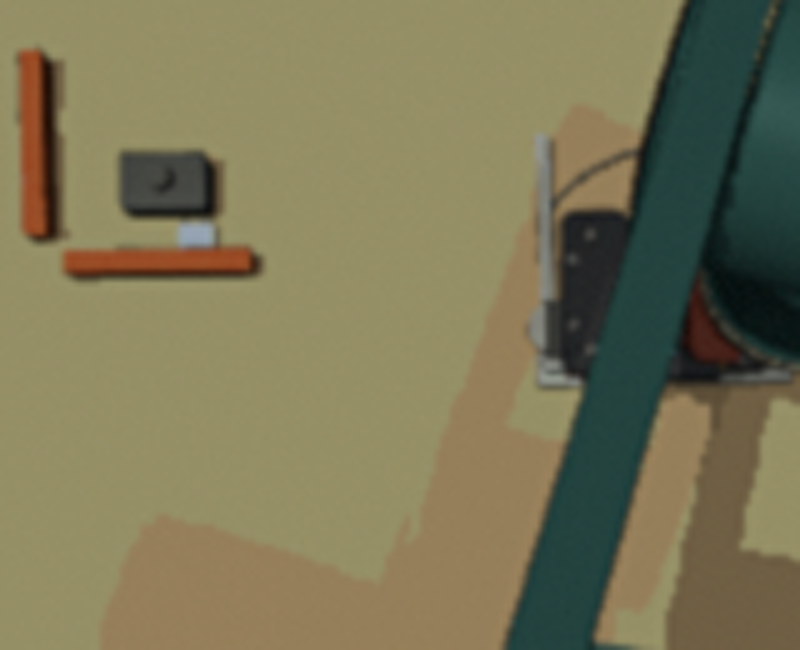

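```bash
python3 - <<'E'
from walls import *
S=pickle.load(open("side10.pkl","rb"))
o=np.array([.559,-.062])
im=S["image"].astype(float)
w=lambda im:np.clip((im[...,0]-165)/35,0,1)
for b0 in(1,3):
    b0=np.radians(b0)
    B=midline(S,o+rot(b0)*.022+.006*rot(b0-np.pi/2),o+rot(b0)*.108+.006*rot(b0-np.pi/2),.03,w,half=.009)
    print("wing dir",np.degrees(B[2]),B[3],B[0],B[1])
u0,v0,u1,v1=265,165,345,225;k=9
m=cv2.resize(S["image"][v0:v1,u0:u1],None,fx=k,fy=k,interpolation=cv2.INTER_CUBIC)
for P in(B[0],B[1]):pass
a=[np.round((proj(S,[*P,.03])-[u0-.5,v0-.5])*k).astype(int) for P in B[:2]]
cv2.line(m,tuple(map(int,a[0])),tuple(map(int,a[1])),(0,0,255),1);cv2.imwrite("pics/w.png",m)
# blade top-edge in top image
T=pickle.load(open("top10.pkl","rb"))
p=at_z(T,(328.6,147.5),.015);q_=at_z(T,(329.3,178),.015);print(p,q_)
w2=lambda im:np.clip((im[...,0]-105)/35,0,1)
C=midline(T,q_[:2],p[:2],.015,w2,half=.007,lo=.05,hi=.95);print("blade dir",np.degrees(C[2]),C[3])
A=midline(T,np.array([.5775,.272])+[.02,-.006],np.array([.5775,.272])+[.116,-.004],.03,worange);print("side wall",np.degrees(A[2]))
E
```

```text
wing dir 2.281190864890853 0.0023953702665715656 [ 0.58109802 -0.06753557] [ 0.66704806 -0.06411172]
wing dir 2.244709158118348 0.0023209771812517832 [ 0.58131565 -0.06757053] [ 0.66726116 -0.06420167]
[0.64820921 0.00676714 0.015     ] [0.56932373 0.00516487 0.015     ]
blade dir 1.3245020421044813 0.0005502452752929433
side wall 2.3083750170723993
```

View pics/w.png

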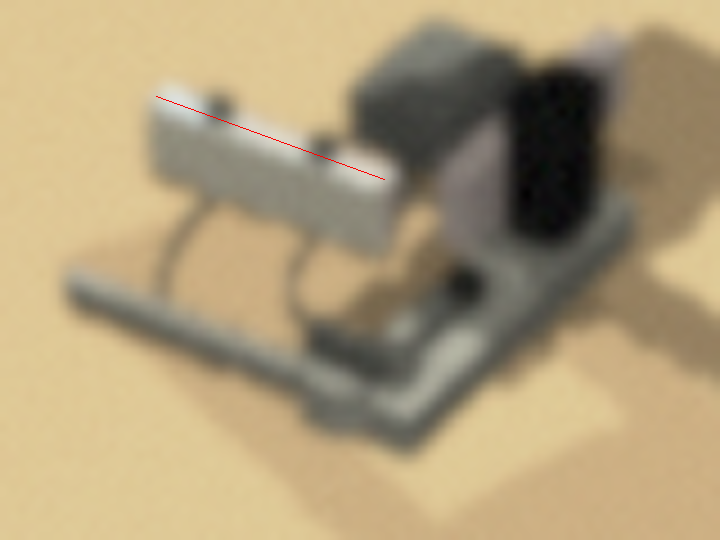

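```bash
python3 -c "
from bench import *
print(current_clock());close_job()"
```

```text
62.3417
the job is handed in; nothing more can be done
```

The job is handed in at 62.3 s of the 72 s allowed. The bevel was seated on the clay corner, locked with its cam lever, and used to push the cradle wing round. It was then drawn back and left standing flat on the table, with the robot clear of it.

**At the find:** the sideways push rose from about 6.5 N to 10.4 N once the blade lay flush along the side wall. About 6.5 N of that was mostly friction on the table. The press against the near wall reached about 7.4 N for a moment, table friction included, then was eased to about 3 to 4 N.

**Locking:** the lever reached its hard stop at 24.6 N, and the later pictures show it down.

**At the cradle:** the push rose from about 4 N to 6.7 N at home.

**Last checks:**
- **Wing angle:** the side camera puts the wing at about 2.25°. The same camera read the find's side wall at 1.99° before I started, so they agree to about 0.3°. The wing line fit was rough.
- **Bevel position:** it stands about 12 mm from the fence and 65 mm from the wing.
- **Bystanders:** nothing else looked moved in the last pictures, though I did not measure it and the crops show only the find-to-cradle area.

**What failed or disagreed:**
- **Missed first press:** the first try at the lever missed the ball and cost about 7 s, because the fingertips sit about 30 mm higher than the reported tool point. For the same reason the first grasp held only the top few millimetres of the grip block. I corrected for this in the second press and the regrasp.
- **Blade reading:** the top camera read the blade at 1.3° against 2.3° for the side wall. I put the gap down to poor image contrast and did not check it further.
- **Cradle fence direction:** the cameras' readings of it differed by about 1°, so I used the find's direction.

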